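Dispense the grinding balls from the bench hopper

ROBOT

A 6-joint arm with a two-finger parallel gripper is mounted at the origin on the work surface. World frame = base frame: x ahead of the robot, y to its left, z up, the work surface at z = 0. Lengths are in m, angles in rad, forces in N, time in s.
With the tool pointing down it reaches from about 0.35 to 0.975 m from the base axis. Payload 4.9 kg.
Tool frame: the origin (TCP) lies at the very end of the fingers, on their centre line; the grasp point (between the pads) lies 19 mm behind it (manip.hold_point_z is the distance from the TCP to the grasp point, in m); z points along the fingers, y is the direction in which the jaws open and shut (so a half turn about z gives the same grasp; the last joint's range is limited). The gripper opens to 85 mm and grips with 20 to 120 N. Pads are 22 mm wide; open, the fingers measure 114 mm over their backs; the gripper's body (76 mm by 85 mm) begins 54 mm behind the grasp point. The pads swing forward as they close: fully open they stand 13 mm farther back than shut.
Start: joints at [-1.315, 0.053, 1.613, -0, 1.476, -0.119], TCP at [0.229, -0.582, 0.231] pointing down, gripper open.
Joint ranges: [-3.01, 3.01], [-1.01, 2.22], [0.06, 2.58], [-1.02, 4.17], [0.09, 2.62], [-3.14, 3.14]. Speed limits (rad/s): [2.57, 2.57, 3.14, 3.14, 3.14, 3.14].

INTERFACE

Orientations are given as a unit quaternion [w, x, y, z].
In Python, from plant import manip gives the robot as it stands. The module is installed in compiled form; this text tells all that it offers.
- The arm moves only by the shell command python3 -m creep 'ROWS'. ROWS is JSON, a list of rows, each a list of 7 numbers: the turn, a rotation vector about the tool's x, y, z in degrees, then the shift along the tool's x, y, z in m, then the opening, from 0 (shut) to 1 (fully open). In form: [[ax, ay, az, tx, ty, tz, jaw], ...]. A call has 1 to 20 rows; each row shifts and turns the commanded pose from where the row before left it, along the tool's axes as they then stand; what a row does not reach is not made up. A row lasts 1/12 s, in which the tool goes at most 41.7 mm and 7.16 degrees, less where a joint would pass 70% of its speed; a pose out of reach is approached as far as the arm can. A call is refused whole if a number of a shift passes 0.0417 or a number of a turn 7.16, either way. A call with a gripper value outside its range is refused whole. The fingers move at their own pace and stop on an object; the grip force is fixed at half the most. Time passes only in rows, so rows that do not move let the fingers close. It gives the time, the measured TCP pose, the force and the opening at its end, in the units of the state.
- manip.state(): the state, without advancing time (a new reading comes with each control period).
- manip.grab_frame(name): name is "side" or "top"; returns the picture (420x560x3 uint8, blue, green, red); there is no depth.
- manip.get_calibration(name): a dict with "fx", "fy", "cx", "cy" (pixels), "xyz" and "attitude" of the camera in the world. Camera axes: x right, y down, z forward; pixel columns grow to the right and rows downward; lengths in m; the calibration is good to about 2 mm. A picture is of the moment at which its call begins. get_calibration takes no time and is no camera call.
- manip.job_done(): hands the job in, once; it reports no verdict.
Trained networks look in the newest picture that a camera, given by its name, has taken for a name from the list of things; names that differ only in an ending like _2 or _b are one class to them, and where a whole thing is asked for, a point or a joint stands for the part that bears it (a point fixed in the world has none). Each returns a list of dicts, best first, with "confidence" (0 to 1); they miss things now and then, are a little off and sometimes report something else, mostly with a low value. They report only what shows in the picture. A call takes as long as a camera call. They do not tell look-alikes from the thing itself.
- manip.cut_out(target, camera): "pixels" (420x560 bool, what is visible of it) and "rect" ([left, top, right, bottom] in pixels, round what is visible of it).
The state is a dict: "time": time; "joint_pos": joint angles; "joint_vel": joint speeds; "joint_efforts": joint torques, N m; "tool_pos": TCP position; "tool_rot": TCP orientation; "contact_force": force on the tool from outside, world axes, zero at the start; "ft_torque": the same for the moment, N m; "gripper_width": opening from 0.0 (shut) to 1.0 (fully open).
Only numpy, scipy, OpenCV 4.12 (cv2) and the standard library are available. Lean on these libraries where they do the work, as an engineer would, in place of code of your own. Each camera call takes 0.05 s, during which the arm holds its last target.

TASK

Lift the lock bar out of the dispenser's two brackets and set it down gently on the middle of the rubber mat. Then pull the slide gate open so that all six grinding balls drop into the catch tray, and push the gate fully shut again. Leave the two jars and the petri dish alone.

Things in the scene. Friction and masses are not known exactly. Their poses are not given: they have to be found in the camera images.
- hopper: Fixed bulk dispenser for grinding balls, aluminium sides, clear front and back. Origin on the bench under the centre of its square outlet; x points to its BACK, so its front (tab, lock bar) is at -x; z up. Base plate x -105..80 mm, y +-86, 8 mm thick. Chute over the gate 68 mm (x) by 62 mm (y), z 96..194; above it the bin widens to the front and back only, up to z 328.
- front_lip (a point): Middle of the lower front edge of the bin, at hopper x -95, z 240 mm. The clear underside slopes up to it from x -34, z 194; above it a wall to z 328. Tab and bar lug stand UNDER this overhang: reach them from the front, tool leaning back about 40 degrees from vertical, fingers pointing down and to hopper +x, closing along hopper y.
- bracket_left (a point): Seat of one steel bracket for the lock bar, at hopper x -90, y +70 mm, z 98. Slot 24 mm wide in x, 16 mm long in y, cheeks up to z 112, open at the top; on a slim post.
- bracket_right (a point): The same bracket at hopper x -90, y -70 mm, z 98.
- gate (a joint): Steel slide gate under the chute: 0 = fully shut, grows as it is pulled out to the dispenser's front (-x), stop at 0.066 m (outlet fully clear). Slides level with about 3 N friction and stays where it is left. The balls drop by themselves when it is open.
- gate_tab (a point): Grip point of the gate's upright dark tab, moving with the gate; axes as the hopper. Tab 24 mm (x) by 10 mm (y), top at z 138 mm, this point at z 122 on its centre line; gate plate top at z 94. Shut: at hopper x -60, y 0; open: x -126.
- bar: Loose steel lock bar, about 0.2 kg, lying across the front in the two open brackets, where it stops the tab from being pulled. 20 mm (x) by 170 mm (y) by 12 mm high, with a 42 mm tall upright grip lug in its middle (20 by 16 mm across y). Origin: middle of its underside (z 98 mm in the brackets); y along the bar, z up the lug. It must rise more than 16 mm to leave the brackets.
- bar_lug (a point): Grip point on the bar's lug, 37 mm above the bar's underside; lug top is at 54 mm. Axes as the bar.
- mat: Fixed black rubber mat on the bench to the right of the dispenser, 200 mm (x) by 260 mm (y), 4 mm thick; origin centre of its underside.
- tray_in (a point): Centre of the inner floor of the fixed white catch tray under the outlet, axes as the hopper; inside 139 mm (x) by 82 mm (y), rim 42 mm above this point.
- jar: Bystander: glass specimen jar, 60 mm across, 85 mm tall; origin under its centre.
- vial: Bystander: small amber jar, 40 mm across, 70 mm tall; origin under its centre.
- dish: Bystander: lidded petri dish, 92 mm across, 18 mm tall; origin under its centre.
- ball0_center (a point): Centre of one of six loose white ceramic grinding balls, 24 mm across, 26 g, lying in the chute on the gate at the start.
- ball1_center (a point): Centre of one of six loose white ceramic grinding balls, 24 mm across, 26 g, lying in the chute on the gate at the start.
- ball2_center (a point): Centre of one of six loose white ceramic grinding balls, 24 mm across, 26 g, lying in the chute on the gate at the start.
- ball3_center (a point): Centre of one of six loose white ceramic grinding balls, 24 mm across, 26 g, lying in the chute on the gate at the start.
- ball4_center (a point): Centre of one of six loose white ceramic grinding balls, 24 mm across, 26 g, lying in the chute on the gate at the start.
- ball5_center (a point): Centre of one of six loose white ceramic grinding balls, 24 mm across, 26 g, lying in the chute on the gate at the start.
There are look-alikes about, which are no part of the job. Of the things like the bar, leave any that is pink; of the rest the larger one is meant.

How it is judged:
By the outcome, as a careful person would: the job done as asked, in the order asked, and still so for the second after the job is handed in, with the robot touching nothing.
It also fails if it takes over 54 s, if anything falls off the work surface, if the arm or the gripper's body presses on something with over 40 N, if the wrist force passes 120 N, or if a joint passes its speed limit or range.

## Working session

There is one attempt and no reset: what is moved stays moved. The work goes in short steps, Python scripts to look and compute and a shell command to move; the robot and the scene stay as the last step left them, time stands still between calls to the robot, and variables do not carry over. Pictures are saved under pics/ and viewed, and the job is handed in when it is done.

```bash
mkdir -p pics; ls; python3 - <<'E'
from plant import manip
import cv2
s=manip.state(); print({k:s[k] for k in ('time','tool_pos','tool_rot','gripper_width')}, manip.hold_point_z)
for n in('side','top'):
    cv2.imwrite(f'pics/{n}0.png',manip.grab_frame(n)); print(n,manip.get_calibration(n))
E
```

```text
pics
{'time': 0.0, 'tool_pos': array([ 0.22865094, -0.58099608,  0.23003088]), 'tool_rot': array([-1.03357452e-03,  9.82487489e-01,  1.86325682e-01, -7.51051089e-05]), 'gripper_width': 0.9999380978468306} 0.0187
side {'fx': 477.9018247470374, 'fy': 477.9018247470374, 'cx': 279.4541360624539, 'cy': 199.5807048293843, 'xyz': array([-0.09953539,  0.74975372,  0.72455341]), 'attitude': array([ 0.1788248 , -0.336897  ,  0.80427871, -0.45569492])}
top {'fx': 501.97757638836373, 'fy': 501.97757638836373, 'cx': 283.8061303262971, 'cy': 210.09174097410204, 'xyz': array([0.40757305, 0.07698691, 1.3361885 ]), 'attitude': array([-0.04095434,  0.70900133, -0.70285309,  0.04046463])}
```

View pics/side0.png

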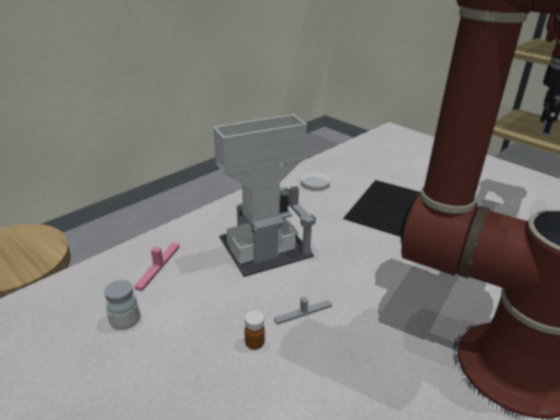

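View pics/top0.png

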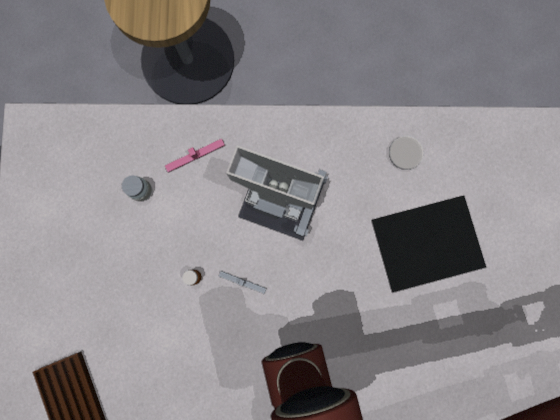

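```bash
cat > h.py <<'E'
import numpy as np, cv2
from scipy.spatial.transform import Rotation as R
from plant import manip
def q(w): return R.from_quat([w[1],w[2],w[3],w[0]])
C={n:manip.get_calibration(n) for n in('side','top')}
def ray(n,uv):
    c=C[n]; d=np.array([(uv[0]-c['cx'])/c['fx'],(uv[1]-c['cy'])/c['fy'],1.])
    return np.array(c['xyz']), q(c['attitude']).apply(d)
def atz(n,uv,z):
    o,d=ray(n,uv); return o+d*(z-o[2])/d[2]
def proj(n,p):
    c=C[n]; v=q(c['attitude']).inv().apply(np.asarray(p,float)-c['xyz'])
    v=np.atleast_2d(v); return np.c_[c['cx']+c['fx']*v[:,0]/v[:,2],c['cy']+c['fy']*v[:,1]/v[:,2]]
def tri(a,b):
    o1,d1=ray('side',a);o2,d2=ray('top',b)
    d1=d1/np.linalg.norm(d1); d2=d2/np.linalg.norm(d2)
    t=np.linalg.lstsq(np.c_[d1,-d2],o2-o1,rcond=None)[0]
    p,r=o1+t[0]*d1,o2+t[1]*d2
    return (p+r)/2,np.linalg.norm(p-r)
E
python3 - <<'E'
from h import *
S=cv2.imread('pics/side0.png');T=cv2.imread('pics/top0.png')
print(q(C['top']['attitude']).as_matrix().round(3).tolist())
for n,I in(('side',S),('top',T)):
    V=I.copy()
    for t,c in(('bar',(0,0,255)),('gate_tab',(0,255,0)),('mat',(255,0,0)),('hopper',(255,255,0)),('dish',(0,255,255))):
        for o in manip.cut_out(t,n):
            p=o['pixels']; ys,xs=np.nonzero(p)
            print(n,t,round(o['confidence'],2),np.round(o['rect']).tolist(),p.sum(),round(xs.mean(),1),round(ys.mean(),1))
            cs,_=cv2.findContours(p.astype(np.uint8),0,2); 
            if o['confidence']>.3: cv2.drawContours(V,cs,-1,c,1)
    np.save(f'pics/{n}v.npy',V)
    if n=='side': k=[(190,110,150,170,4.6)]
    a=(200,170,335,275) if n=='side' else (225,140,345,245)
    cr=np.hstack([I[a[1]:a[3],a[0]:a[2]],V[a[1]:a[3],a[0]:a[2]]])
    f=790/cr.shape[1]
    cv2.imwrite(f'pics/{n}_crop.png',cv2.resize(cr,None,fx=f,fy=f,interpolation=cv2.INTER_CUBIC)); print(f)
    a=(190,110,325,270) if n=='side' else (225,140,345,245)
    f=3.7 if n=='side' else 5.6
    cv2.imwrite(f'pics/{n}_crop2.png',cv2.resize(I[a[1]:a[3],a[0]:a[2]],None,fx=f,fy=f,interpolation=cv2.INTER_CUBIC))
E
```

```text
[[0.009, -0.993, 0.115], [-1.0, -0.009, 0.001], [-0.0, -0.115, -0.993]]
side bar 0.82 [276.0, 295.0, 335.0, 325.0] 588 302.8 310.2
side bar 0.75 [132.0, 246.0, 179.0, 292.0] 710 156.1 264.2
side bar 0.61 [280.0, 185.0, 316.0, 224.0] 475 296.3 203.4
side gate_tab 0.64 [281.0, 195.0, 290.0, 219.0] 176 284.2 207.3
side gate_tab 0.56 [303.0, 171.0, 331.0, 188.0] 464 315.3 180.9
side gate_tab 0.5 [226.0, 227.0, 300.0, 264.0] 1299 255.7 240.9
side mat 0.73 [345.0, 179.0, 420.0, 238.0] 2467 382.3 206.7
side hopper 0.89 [218.0, 117.0, 315.0, 274.0] 10508 262.7 190.8
side dish 0.72 [303.0, 172.0, 329.0, 190.0] 422 315.6 181.1
2.925925925925926
top bar 0.73 [164.0, 139.0, 222.0, 171.0] 483 194.2 155.3
top bar 0.68 [216.0, 275.0, 265.0, 296.0] 267 240.9 281.9
top bar 0.55 [299.0, 172.0, 322.0, 236.0] 246 306.0 214.9
top bar 0.16 [228.0, 146.0, 326.0, 241.0] 5141 273.6 191.0
top gate_tab 0.5 [292.0, 206.0, 301.0, 209.0] 29 296.1 207.7
top gate_tab 0.5 [246.0, 190.0, 304.0, 221.0] 360 271.4 205.8
top gate_tab 0.32 [294.0, 172.0, 325.0, 234.0] 272 306.2 214.8
top mat 0.8 [371.0, 196.0, 484.0, 291.0] 7290 427.8 243.9
top mat 0.61 [246.0, 191.0, 300.0, 223.0] 322 272.5 206.5
top hopper 0.59 [225.0, 148.0, 330.0, 239.0] 5219 273.6 191.3
top dish 0.7 [392.0, 137.0, 422.0, 170.0] 914 405.6 152.5
3.2916666666666665
```

View pics/side_crop.png

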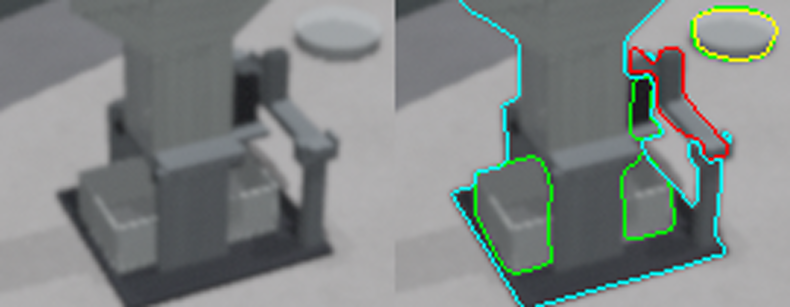

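View pics/top_crop2.png

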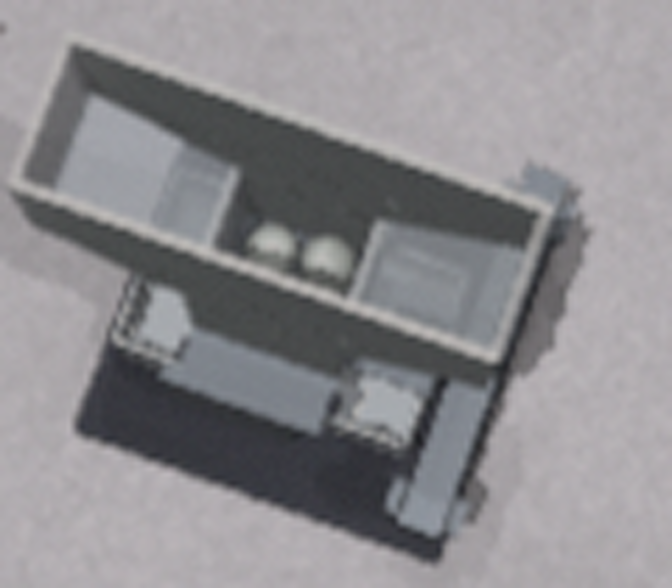

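View pics/side_crop2.png

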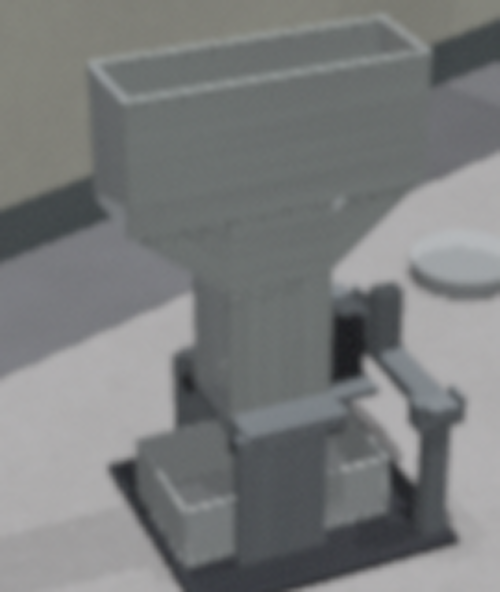

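```bash
cat > fit.py <<'E'
from h import *
from scipy.optimize import least_squares
obs=[('top',(303.6,240),(-.105,.086,.008)),('top',(239.3,217.1),(.08,.086,.008)),
('side',(313.5,255.2),(-.105,.086,.008)),('side',(242.7,274.2),(.08,.086,.008)),('side',(220.5,235),(.08,-.086,.008))]
f=lambda u,v:(225+u/5.6,140+v/5.6); g=lambda u,v:(190+u/3.7,110+v/3.7)
b=[('top',f(553,208),(-1,-1)),('top',f(497,362),(-1,1)),('top',f(75,41),(1,-1)),('top',f(12,187),(1,1)),
('side',g(430,47),(-1,-1)) if 0 else ('side',g(430,49),(-1,1)),('side',g(380,14),(-1,-1)),('side',g(126,102),(1,1)),('side',g(88,64),(1,-1))]
def W(p,h):
    h=np.atleast_2d(np.array(h,float)); c,s=np.cos(p[2]),np.sin(p[2])
    return np.c_[p[0]+c*h[:,0]-s*h[:,1],p[1]+s*h[:,0]+c*h[:,1],h[:,2]]
def res(p):
    r=[]
    for n,uv,h in obs: r+=list(proj(n,W(p,h))[0]-uv)
    for n,uv,(a,c) in b: r+=list(proj(n,W(p,((p[3] if a<0 else p[4]),c*p[5],p[6])))[0]-uv)
    return r
if __name__=='__main__':
    s=least_squares(res,[.5,.05,1.2,-.098,.098,.034,.328],loss='soft_l1'); p=s.x
    print(p.round(4),np.degrees(p[2])); print(np.round(s.fun if 0 else res(p),1).reshape(-1,2).tolist())
    np.save('hop.npy',p)
    def draw(I,n,h0,h1,c):
        P=[[x,y,z] for x in(h0[0],h1[0]) for y in(h0[1],h1[1]) for z in(h0[2],h1[2])]
        Q=proj(n,W(p,P))
        for i in range(8):
            for k in(1,2,4):
                j=i|k
                if j!=i: cv2.line(I,*[tuple(np.round((Q[m]-o)*f).astype(int).tolist()) for m in(i,j)],c,1,cv2.LINE_AA)
    for n,a in(('side',(190,110,325,275)),('top',(225,140,345,245))):
        I=cv2.imread(f'pics/{n}0.png')[a[1]:a[3],a[0]:a[2]]
        f=600/I.shape[0]; f=min(f,790/I.shape[1]); o=np.array(a[:2])
        I=cv2.resize(I,None,fx=f,fy=f,interpolation=cv2.INTER_CUBIC); o=o-.5+.5/f
        draw(I,n,(-.105,-.086,0),(.08,.086,.008),(255,255,0))
        draw(I,n,(-.1,-.085,.098),(-.08,.085,.11),(0,0,255))
        draw(I,n,(-.1,-.008,.11),(-.08,.008,.152),(0,0,255))
        draw(I,n,(-.072,-.005,.094),(-.048,.005,.138),(0,255,0))
        draw(I,n,(p[3],-p[5],.24),(p[4],p[5],p[6]),(255,0,255))
        cv2.imwrite(f'pics/{n}_fit.png',I)
E
python3 fit.py
```

```text
[ 0.5962  0.096   1.2288 -0.0938  0.0933  0.0301  0.3277] 70.40789727713496
[[-0.1, 0.8], [-1.3, -0.2], [1.1, -0.8], [1.1, 0.7], [-1.9, -0.3], [-0.0, -0.2], [-0.0, -0.2], [-0.6, -1.3], [0.2, -0.2], [-0.2, 0.4], [0.7, 0.4], [0.1, 0.0], [0.6, -0.5]]
```

```bash
ls pics
```

```text
side0.png
side_crop.png
side_crop2.png
side_fit.png
sidev.npy
top0.png
top_crop.png
top_crop2.png
top_fit.png
topv.npy
```

View pics/side_fit.png

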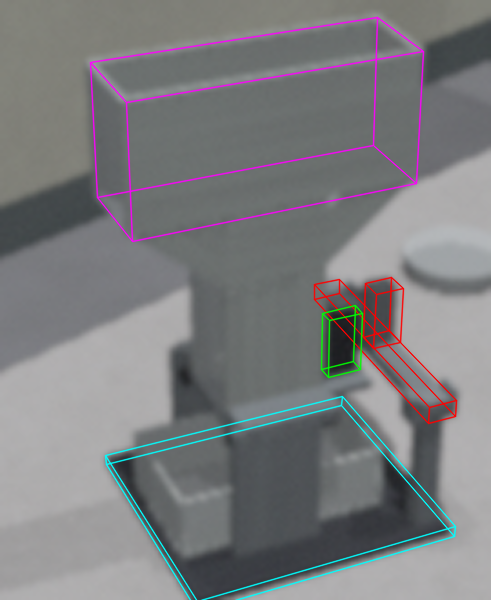

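View pics/top_fit.png

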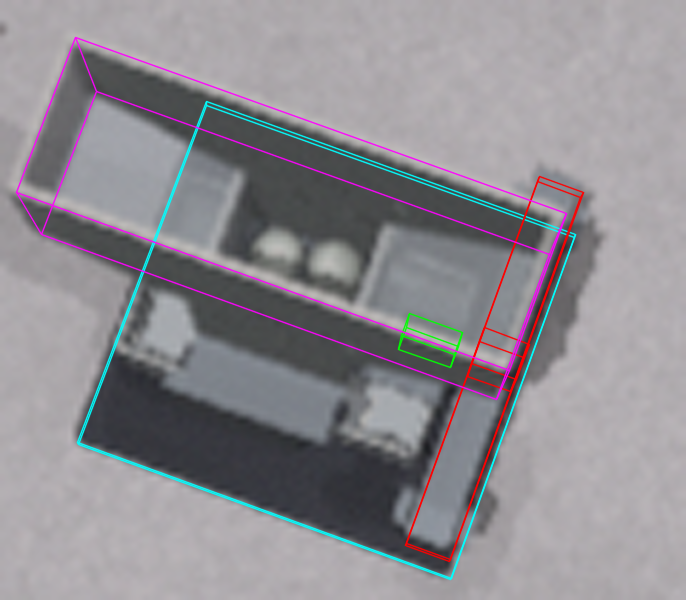

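Candidates for the bar: pink bar (top 195,155), a small grey one on the bench (top 243,282), and the one in the brackets (side 296,203; top 306,215). The pink one is ruled out. The bracket bar is the larger of the other two, and the model box fits it, so I'm choosing that one. Next I'll work out the pre-grasp.

```bash
cat > go.py <<'E'
from fit import *
p=np.load('hop.npy')
def tgt(base,yaw,g,tilt,flip=False):
    """g: grasp point in world; returns R,TCP. tool leaning: z=sin t*dir-cos t*ez"""
    d=np.array([np.cos(yaw),np.sin(yaw),0]); t=np.radians(tilt)
    z=np.sin(t)*d-np.cos(t)*np.array([0,0,1]); y=np.cross([0,0,1.],d)*(1 if flip else -1)
    x=np.cross(y,z); M=R.from_matrix(np.c_[x,y,z]); return M,g+z*manip.hold_point_z
def plan(M,pos,s=None):
    s=s or manip.state(); r0=q(s['tool_rot'])
    rv=np.degrees((r0.inv()*M).as_rotvec()); d=pos-s['tool_pos']
    print('rot tool deg',rv.round(2),'|',np.linalg.norm(rv).round(2)); print('shift final frame mm',(M.inv().apply(d)*1e3).round(1),'cur frame',(r0.inv().apply(d)*1e3).round(1),'world',(d*1e3).round(1))
def hop(x,y,z): return W(p[:3],(x,y,z))[0]
def st():
    s=manip.state(); h=R.from_euler('z',-p[2])
    print('t',round(s['time'],2),'tcp',s['tool_pos'].round(4),'hop',(h.apply(s['tool_pos']-[p[0],p[1],0])*1e3).round(1),'grasp hop',(h.apply(s['tool_pos']-q(s['tool_rot']).as_matrix()[:,2]*.0187-[p[0],p[1],0])*1e3).round(1),'F',s['contact_force'].round(1),'w',round(s['gripper_width'],3),'j',np.round(s['joint_pos'],2)); return s
E
python3 - <<'E'
from go import *
st()
for fl in(0,1):
    M,g=tgt(0,p[2],hop(-.09,0,.138),40,fl)
    print(M.as_matrix().round(2).tolist()); plan(M,g-M.as_matrix()[:,2]*.15)
T=cv2.imread('pics/top0.png'); S=cv2.imread('pics/side0.png')
m=(T.max(2)<45).astype(np.uint8); m=cv2.morphologyEx(m,cv2.MORPH_OPEN,np.ones((3,3)))
n,l,s,c=cv2.connectedComponentsWithStats(m)
k=l[244,428]; cs,_=cv2.findContours((l==k).astype(np.uint8),0,2)
r=cv2.minAreaRect(cs[0]); bx=cv2.boxPoints(r); print(bx,s[k])
w=np.array([atz('top',u,.004) for u in bx]); print(w.round(4), w.mean(0)); print(np.linalg.norm(w-np.roll(w,1,0),axis=1), [np.degrees(np.arctan2(*(w[i]-w[i-1])[[1,0]])) for i in range(4)])
print('side proj',proj('side',w).round(1))
print('dish',atz('top',(405.6,152.5),.018))
E
```

```text
t 0.6 tcp [ 0.2288 -0.5816  0.2313] hop [-761.5  118.9  231.3] grasp hop [-761.5  118.9  250. ] F [-0.2 -0.4 -0.5] w 1.0 j [-1.32  0.05  1.61  0.    1.48 -0.12]
[[0.26, 0.94, 0.22], [0.72, -0.34, 0.61], [0.64, 0.0, -0.77]]
rot tool deg [ 17.06  37.5  -46.88] | 62.41
shift final frame mm [454.4 118.9 371.8] cur frame [ 475.4 -364.6   -7.3] world [308.9 513.3   7.3]
[[-0.26, -0.94, 0.22], [-0.72, 0.34, 0.61], [-0.64, -0.0, -0.77]]
rot tool deg [ 45.35 -20.64 124.6 ] | 134.19
shift final frame mm [-454.4 -118.9  371.8] cur frame [ 475.4 -364.6   -7.3] world [308.9 513.3   7.3]
[[371.7118  219.5007 ]
 [465.5628  194.23312]
 [485.0083  266.45932]
 [391.1573  291.7269 ]] [ 373  197  112   94 7124]
[[ 0.5385 -0.156   0.004 ]
 [ 0.6088 -0.4084  0.004 ]
 [ 0.4167 -0.4533  0.004 ]
 [ 0.3487 -0.2048  0.004 ]] [ 0.47817381 -0.3055935   0.004     ]
[0.19599675 0.26198695 0.19724888 0.25765939] [np.float64(14.421814583420787), np.float64(-74.44595993866774), np.float64(-166.82936317934823), np.float64(105.30503659762509)]
side proj [[342.2 217.6]
 [374.7 178.1]
 [437.1 195.9]
 [412.3 240. ]]
dish [ 0.71825599 -0.24634533  0.018     ]
```

```bash
python3 -m creep '[[1.9,4.17,-5.21,0,0,0,1],[1.9,4.17,-5.21,0,0,0,1],[1.9,4.17,-5.21,0,0,0,1],[1.9,4.17,-5.21,0,0,0,1],[1.9,4.17,-5.21,0,0,0,1],[1.9,4.17,-5.21,0,0,0,1],[1.9,4.17,-5.21,0,0,0,1],[1.9,4.17,-5.21,0,0,0,1],[1.9,4.17,-5.21,0,0,0,1]]'; python3 - <<'E'
from go import *
st()
M,g=tgt(0,p[2],hop(-.09,0,.138),40)
plan(M,g-M.as_matrix()[:,2]*.15)
T=cv2.imread('pics/top0.png')
m=(T.max(2)<45).astype(np.uint8); m=cv2.morphologyEx(m,cv2.MORPH_OPEN,np.ones((3,3)))
n,l,s,c=cv2.connectedComponentsWithStats(m)
k=l[244,428]; cs,_=cv2.findContours((l==k).astype(np.uint8),0,2)
a=cv2.approxPolyDP(cs[0],6,True)[:,0]; print(a.tolist())
w=np.array([atz('top',u,.004) for u in a]); print(w.round(4)); print(proj('side',w).round(1))
# compare centroid from side region homography-free: fit
E
```

```text
time: 1.35
tool_pos: [0.2283, -0.5821, 0.2316]
tool_rot: [-0.198, 0.766, 0.543, 0.281]
contact_force: [0.4, -0.5, 0.3]
gripper_width: 0.998
t 1.35 tcp [ 0.2283 -0.5821  0.2316] hop [-762.2  119.3  231.6] grasp hop [-774.2  119.2  245.9] F [ 0.4 -0.5  0.3] w 0.998 j [-1.45  0.43  1.29  0.33  2.05 -1.05]
rot tool deg [-0.05 -0.21  0.23] | 0.32
shift final frame mm [454.7 119.3 372.5] cur frame [452.9 121.4 374. ] world [309.4 513.7   7. ]
[[463, 197], [373, 220], [392, 290], [484, 266]]
[[ 0.6012 -0.4012  0.004 ]
 [ 0.5372 -0.1594  0.004 ]
 [ 0.3532 -0.2071  0.004 ]
 [ 0.4179 -0.4507  0.004 ]]
[[375.4 179.7]
 [343.4 217.3]
 [411.3 238.9]
 [436.3 196.1]]
```

```bash
python3 -m creep '[[0,0,0,0.0302,0.0081,0.025,1],[0,0,0,0.0302,0.0081,0.025,1],[0,0,0,0.0302,0.0081,0.025,1],[0,0,0,0.0302,0.0081,0.025,1],[0,0,0,0.0302,0.0081,0.025,1],[0,0,0,0.0302,0.0081,0.025,1],[0,0,0,0.0302,0.0081,0.025,1],[0,0,0,0.0302,0.0081,0.025,1],[0,0,0,0.0302,0.0081,0.025,1],[0,0,0,0.0302,0.0081,0.025,1],[0,0,0,0.0302,0.0081,0.025,0.8],[0,0,0,0.0302,0.0081,0.025,0.8],[0,0,0,0.0302,0.0081,0.025,0.6],[0,0,0,0.0302,0.0081,0.025,0.6],[0,0,0,0.0302,0.0081,0.025,0.6],[0,0,0,0,0,0,0.6]]'; python3 - <<'E'
from go import *
st()
M,g=tgt(0,p[2],hop(-.09,0,.138),40)
plan(M,g-M.as_matrix()[:,2]*.15)
for n in('side','top'): cv2.imwrite(f'pics/{n}1.png',manip.grab_frame(n))
S=cv2.imread('pics/side1.png'); P=proj('side',[[0.6012,-0.4012,0.004],[0.5372,-0.1594,0.004],[0.3532,-0.2071,0.004],[0.4179,-0.4507,0.004]])
cv2.polylines(S,[np.round(P).astype(int)],1,(0,0,255),1)
cv2.imwrite('pics/side1b.png',cv2.resize(S[100:300,200:460],None,fx=3,fy=3))
E
```

```text
time: 2.68
tool_pos: [0.5416, -0.0628, 0.2363]
tool_rot: [-0.198, 0.765, 0.544, 0.28]
contact_force: [0.5, 0.2, -0.5]
gripper_width: 0.598
t 2.68 tcp [ 0.5416 -0.0628  0.2363] hop [-167.9   -1.8  236.3] grasp hop [-180.    -1.9  250.6] F [ 0.5  0.2 -0.5] w 0.598 j [-0.59 -0.12  1.88  0.67  1.58 -0.32]
rot tool deg [-0.22 -0.14  0.35] | 0.44
shift final frame mm [-3.5 -1.8 -5.9] cur frame [-3.5 -1.9 -5.9] world [-3.9 -5.5  2.2]
```

View pics/side1b.png

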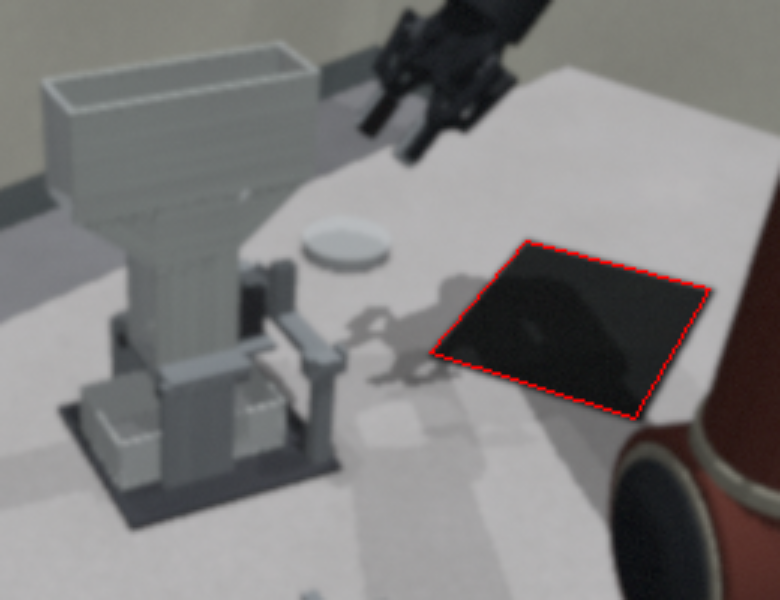

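View pics/top1.png

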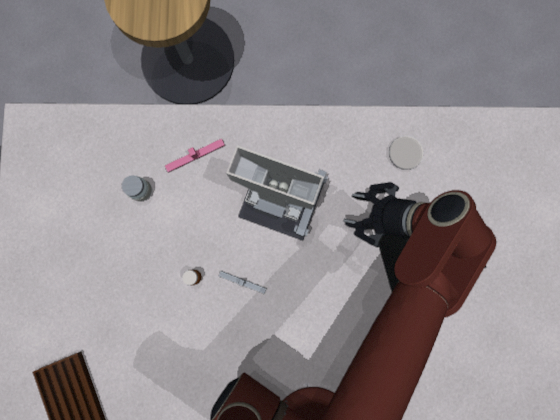

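```bash
python3 - <<'E'
from go import *
s=manip.state(); t=s['tool_pos'];r=q(s['tool_rot']).as_matrix()
for n in('side','top'):
    I=cv2.imread(f'pics/{n}1.png'); a=(260,110,400,230) if n=='side' else (290,160,430,260)
    f=5; o=np.array(a[:2]); V=cv2.resize(I[a[1]:a[3],a[0]:a[2]],None,fx=f,fy=f,interpolation=cv2.INTER_CUBIC)
    for P,c in((t,(0,0,255)),(t-r[:,2]*.0187,(0,255,255)),(t-r[:,2]*.05,(0,255,0)),(t+r[:,1]*.0255,(255,0,0)),(t-r[:,1]*.0255,(255,0,0)),(t+r[:,2]*.145,(255,0,255))):
        u=(proj(n,P)[0]-o+.5)*f; cv2.circle(V,tuple(np.round(u).astype(int).tolist()),4,c,-1)
    L=[[x,y,z] for x in(-.1,-.08) for y in(-.008,.008) for z in(.11,.152)]
    for u in proj(n,W(p[:3],L)): cv2.circle(V,tuple(np.round((u-o+.5)*f).astype(int).tolist()),2,(0,0,255),-1)
    cv2.imwrite(f'pics/{n}1c.png',V)
E
```

```text
(no output)
```

View pics/side1c.png

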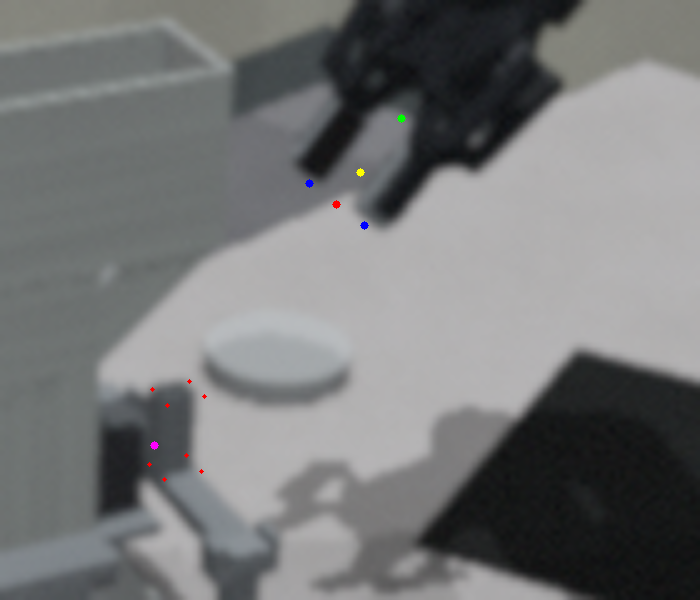

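View pics/top1c.png

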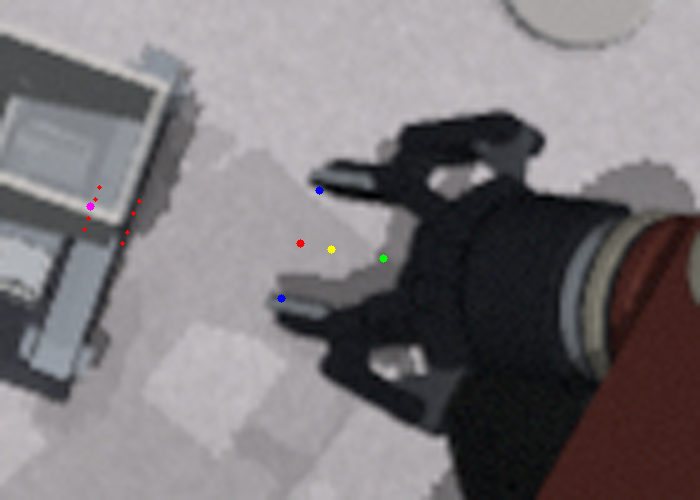

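```bash
python3 -m creep '[[0,0,0,-0.0017,-0.001,0,0.6],[0,0,0,-0.0018,-0.0009,0,0.6],[0,0,0,0,0,0.03,0.6],[0,0,0,0,0,0.03,0.6],[0,0,0,0,0,0.03,0.6],[0,0,0,0,0,0.02,0.6],[0,0,0,0,0,0,0.6]]'; python3 - <<'E'
from go import *
st()
M,g=tgt(0,p[2],hop(-.09,0,.138),40)
plan(M,g)
for n in('side','top'):
    I=manip.grab_frame(n); cv2.imwrite(f'pics/{n}2.png',I)
    a=(240,110,400,230) if n=='side' else (240,140,400,260)
    cv2.imwrite(f'pics/{n}2c.png',cv2.resize(I[a[1]:a[3],a[0]:a[2]],None,fx=4.5,fy=4.5,interpolation=cv2.INTER_CUBIC))
E
```

```text
time: 3.37
tool_pos: [0.5587, -0.0023, 0.1447]
tool_rot: [-0.201, 0.768, 0.541, 0.278]
contact_force: [0.1, 0.4, -0.7]
gripper_width: 0.603
t 3.37 tcp [ 0.5587 -0.0023  0.1447] hop [-105.1    2.4  144.7] grasp hop [-117.2    2.2  159. ] F [ 0.1  0.4 -0.7] w 0.603 j [-0.47 -0.03  1.96  0.71  1.38 -0.33]
rot tool deg [-0.37 -0.07 -0.29] | 0.48
shift final frame mm [ 7.3  2.4 33.6] cur frame [ 7.3  2.6 33.5] world [ 11.3  24.8 -21. ]
```

View pics/side2c.png

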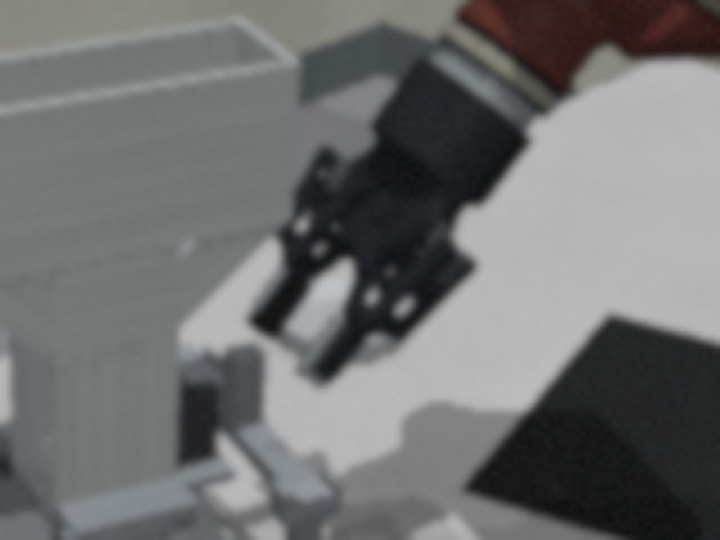

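View pics/top2c.png

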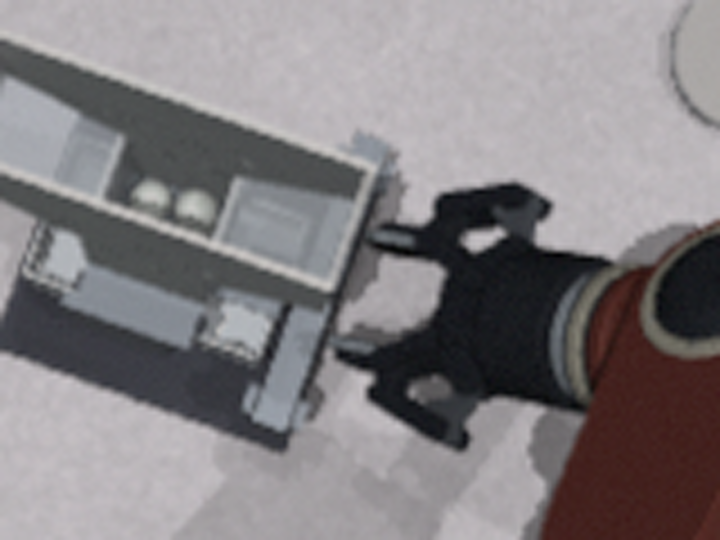

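```bash
python3 - <<'E'
from go import *
st()
M,g=tgt(0,p[2],hop(-.09,0,.138),40)
plan(M,g)
E
python3 -m creep '[[0,0,0,0,0,0,0.6]]'; python3 -c "
from go import *
M,g=tgt(0,p[2],hop(-.09,0,.138),40)
plan(M,g)"
```

```text
t 3.47 tcp [ 0.5609 -0.0044  0.1487] hop [-106.4   -0.4  148.7] grasp hop [-118.4   -0.4  163.1] F [-0.2 -1.1  1. ] w 0.599 j [-0.47 -0.03  1.96  0.71  1.38 -0.33]
rot tool deg [-0.04 -0.05 -0.1 ] | 0.12
shift final frame mm [ 5.7 -0.4 37.5] cur frame [ 5.6 -0.4 37.5] world [  9.2  26.9 -25.1]
time: 3.55
tool_pos: [0.5619, -0.0051, 0.1504]
tool_rot: [-0.196, 0.768, 0.541, 0.28]
contact_force: [0.3, -1.1, 0.2]
gripper_width: 0.6
rot tool deg [ 0.13 -0.03 -0.01] | 0.14
shift final frame mm [ 4.8 -1.6 39. ] cur frame [ 4.8 -1.7 39. ] world [  8.1  27.6 -26.7]
```

```bash
for i in 1 2 3; do python3 -m creep '[[0,0,0,0,0,0,0.6],[0,0,0,0,0,0,0.6]]'; done; python3 -c "
from go import *
M,g=tgt(0,p[2],hop(-.09,0,.138),40)
plan(M,g)"
```

```text
time: 3.72
tool_pos: [0.5621, -0.0048, 0.1507]
tool_rot: [-0.196, 0.768, 0.542, 0.28]
contact_force: [-0.2, -0.6, -0.6]
gripper_width: 0.599
time: 3.88
tool_pos: [0.5616, -0.004, 0.1498]
tool_rot: [-0.197, 0.768, 0.542, 0.28]
contact_force: [-0.6, 0.5, 0.5]
gripper_width: 0.598
time: 4.05
tool_pos: [0.5613, -0.0035, 0.1493]
tool_rot: [-0.197, 0.768, 0.542, 0.28]
contact_force: [0.1, 0.1, 0.7]
gripper_width: 0.6
rot tool deg [-0.01 -0.04  0.01] | 0.04
shift final frame mm [ 4.6 -0.5 37.3] cur frame [ 4.5 -0.5 37.3] world [  8.7  26.  -25.6]
```

```bash
python3 -m creep '[[0,0,0,0.0045,0,0.007,0.6],[0,0,0,0,0,0.01,0.6],[0,0,0,0,0,0.01,0.6],[0,0,0,0,0,0.01,0.6],[0,0,0,0,0,0,0.6],[0,0,0,0,0,0,0.6],[0,0,0,0,0,0,0.6],[0,0,0,0,0,0,0.6]]'; python3 - <<'E'
from go import *
st()
M,g=tgt(0,p[2],hop(-.09,0,.138),40)
plan(M,g)
for n in('side','top'):
    I=manip.grab_frame(n); cv2.imwrite(f'pics/{n}3.png',I)
    a=(240,130,360,230) if n=='side' else (240,140,400,260)
    cv2.imwrite(f'pics/{n}3c.png',cv2.resize(I[a[1]:a[3],a[0]:a[2]],None,fx=5.5 if n=='side' else 4.5,fy=5.5 if n=='side' else 4.5,interpolation=cv2.INTER_CUBIC))
E
```

```text
time: 4.72
tool_pos: [0.5707, 0.0221, 0.124]
tool_rot: [-0.197, 0.768, 0.542, 0.28]
contact_force: [-0.5, 0.7, -0.8]
gripper_width: 0.597
t 4.72 tcp [0.5707 0.0221 0.124 ] hop [-78.2  -0.7 124. ] grasp hop [-90.2  -0.7 138.3] F [-0.5  0.7 -0.8] w 0.597 j [-0.42  0.    1.97  0.72  1.32 -0.32]
rot tool deg [ 0.   -0.04  0.02] | 0.05
shift final frame mm [-0.1 -0.7  0.4] cur frame [-0.1 -0.7  0.4] world [-0.6  0.4 -0.3]
```

View pics/side3c.png

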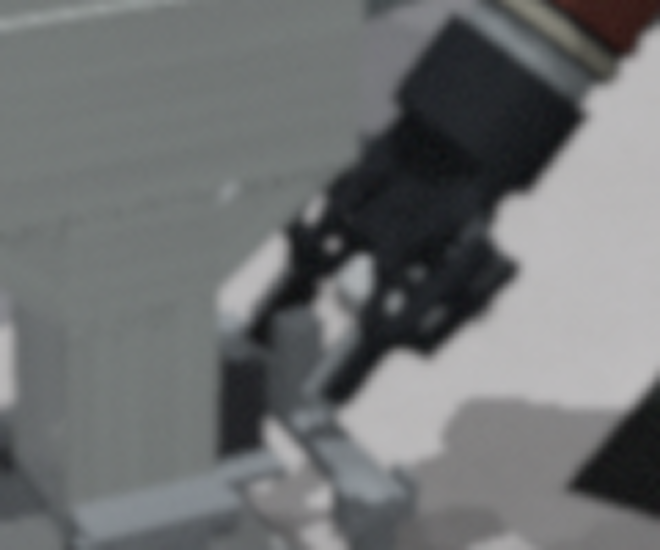

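View pics/top3c.png

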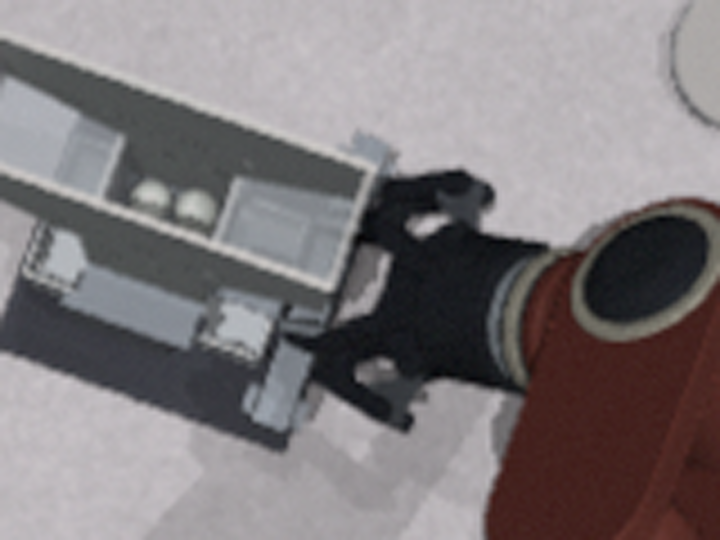

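The lug (side crop ~295,360) lies between the fingers and the near pad is clear of the bar, so I'm closing the jaws.

```bash
python3 -m creep '[[0,0,0,0,0,0,0.4],[0,0,0,0,0,0,0.3],[0,0,0,0,0,0,0.2],[0,0,0,0,0,0,0],[0,0,0,0,0,0,0],[0,0,0,0,0,0,0],[0,0,0,0,0,0,0],[0,0,0,0,0,0,0]]'; python3 -c "
from go import *
s=st(); r=q(s['tool_rot'])
print('up 10mm in tool axes',(r.inv().apply([0,0,.01])).round(4),'hop -x 10mm', r.inv().apply(W([0,0,p[2]],(-.01,0,0))[0]).round(4))"
```

```text
time: 5.48
tool_pos: [0.5709, 0.0219, 0.1243]
tool_rot: [-0.197, 0.768, 0.542, 0.28]
contact_force: [1.2, -2.7, 4.1]
gripper_width: 0.178
t 5.48 tcp [0.5709 0.0219 0.1243] hop [-78.2  -1.  124.3] grasp hop [-90.3  -1.  138.6] F [ 1.2 -2.7  4.1] w 0.178 j [-0.42  0.    1.97  0.72  1.32 -0.32]
up 10mm in tool axes [ 0.0064  0.     -0.0077] hop -x 10mm [-0.0077  0.     -0.0064]
```

```bash
python3 -m creep '[[0,0,0,0.0019,0,-0.0023,0],[0,0,0,0.0032,0,-0.0038,0],[0,0,0,0.0039,0,-0.0046,0],[0,0,0,0.0039,0,-0.0046,0],[0,0,0,0.0026,0,-0.0031,0],[0,0,0,0,0,0,0],[0,0,0,0,0,0,0],[0,0,0,0,0,0,0]]'; python3 -c "
from go import *
st()
for n in('side',):
    I=manip.grab_frame(n); cv2.imwrite(f'pics/{n}4.png',I)
    a=(240,110,380,230)
    cv2.imwrite(f'pics/{n}4c.png',cv2.resize(I[a[1]:a[3],a[0]:a[2]],None,fx=4.5,fy=4.5,interpolation=cv2.INTER_CUBIC))
"
```

```text
time: 6.15
tool_pos: [0.5702, 0.0223, 0.1476]
tool_rot: [-0.198, 0.768, 0.542, 0.279]
contact_force: [-0.2, -0.0, -2.0]
gripper_width: 0.177
t 6.15 tcp [0.5702 0.0223 0.1476] hop [-78.1  -0.3 147.6] grasp hop [-90.1  -0.3 161.9] F [-0.2 -0.  -2. ] w 0.177 j [-0.42 -0.03  1.96  0.72  1.35 -0.29]
```

View pics/side4c.png

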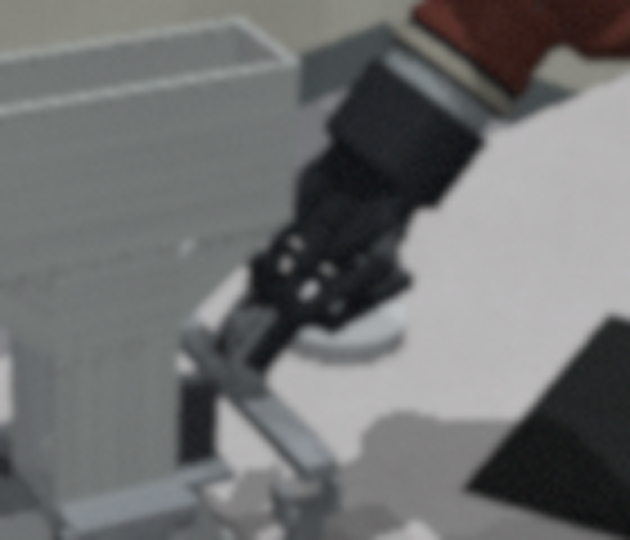

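```bash
python3 -m creep '[[0,0,0,-0.0058,0,-0.0087,0],[0,0,0,-0.0116,0,-0.0174,0],[0,0,0,-0.0116,0,-0.0174,0],[0,0,0,-0.0116,0,-0.0174,0],[0,0,0,-0.0116,0,-0.0174,0],[0,0,0,-0.0116,0,-0.0174,0],[0,0,0,-0.0058,0,-0.0087,0],[0,0,0,0,0,0,0],[0,0,0,0,0,0,0]]'; python3 -c "
from go import *
st()
M,g=tgt(0,np.radians(14.8),np.array([.4774,-.3046,.004+.041+.06]),40)
plan(M,g)
print(q(manip.state()['tool_rot']).inv().apply([0,0,1]).round(3))"
```

```text
time: 6.95
tool_pos: [0.5301, -0.0916, 0.1829]
tool_rot: [-0.197, 0.768, 0.541, 0.28]
contact_force: [0.4, 0.2, -2.8]
gripper_width: 0.18
t 6.95 tcp [ 0.5301 -0.0916  0.1829] hop [-198.9   -0.7  182.9] grasp hop [-210.9   -0.6  197.2] F [ 0.4  0.2 -2.8] w 0.18 j [-0.65 -0.06  1.92  0.66  1.54 -0.42]
rot tool deg [-35.75  -0.05  42.53] | 55.56
shift final frame mm [-130.8  192.5   10.7] cur frame [-221.3   31.9  -65.5] world [ -41.1 -209.9  -92.2]
[ 0.644 -0.    -0.765]
```

```bash
python3 -m creep '[[-2,0,2.36,0,0,0,0],[-3.97,0,4.73,0,0,0,0],[-3.97,0,4.73,0,0,0,0],[-3.97,0,4.73,0,0,0,0],[-3.97,0,4.73,0,0,0,0],[-3.97,0,4.73,0,0,0,0],[-3.97,0,4.73,0,0,0,0],[-3.97,0,4.73,0,0,0,0],[-3.97,0,4.73,0,0,0,0],[-2,0,2.36,0,0,0,0],[0,0,0,0,0,0,0]]'; python3 -m creep '[[0,0,0,-0.0065,0.0096,0.0005,0],[0,0,0,-0.0131,0.0193,0.0011,0],[0,0,0,-0.0131,0.0193,0.0011,0],[0,0,0,-0.0131,0.0193,0.0011,0],[0,0,0,-0.0131,0.0193,0.0011,0],[0,0,0,-0.0131,0.0193,0.0011,0],[0,0,0,-0.0131,0.0193,0.0011,0],[0,0,0,-0.0131,0.0193,0.0011,0],[0,0,0,-0.0131,0.0193,0.0011,0],[0,0,0,-0.0131,0.0193,0.0011,0],[0,0,0,-0.0065,0.0096,0.0005,0],[0,0,0,0,0,0,0],[0,0,0,0,0,0,0],[0,0,0,0,0,0,0]]'; python3 - <<'E'
from go import *
st()
M,g=tgt(0,np.radians(14.8),np.array([.4774,-.3046,.004+.041+.06]),40)
plan(M,g)
for n in('side','top'):
    I=manip.grab_frame(n); cv2.imwrite(f'pics/{n}5.png',I)
    a=(280,110,460,260) if n=='side' else (340,160,520,310)
    cv2.imwrite(f'pics/{n}5c.png',cv2.resize(I[a[1]:a[3],a[0]:a[2]],None,fx=4,fy=4,interpolation=cv2.INTER_CUBIC))
E
```

```text
time: 7.87
tool_pos: [0.5291, -0.0883, 0.1817]
tool_rot: [-0.046, 0.932, 0.122, 0.339]
contact_force: [-1.1, -0.8, -3.7]
gripper_width: 0.175
time: 9.03
tool_pos: [0.4897, -0.3006, 0.0904]
tool_rot: [-0.045, 0.932, 0.122, 0.34]
contact_force: [-0.1, -0.4, -2.0]
gripper_width: 0.176
t 9.03 tcp [ 0.4897 -0.3006  0.0904] hop [-409.3  -32.6   90.4] grasp hop [-416.1  -22.7  104.8] F [-0.1 -0.4 -2. ] w 0.176 j [-0.99 -0.09  2.13  0.8   1.02 -0.08]
rot tool deg [-0.12 -0.05  0.07] | 0.15
shift final frame mm [-0.5  0.8 -0.7] cur frame [-0.5  0.8 -0.7] world [-0.6 -1.   0.2]
```

View pics/side5c.png

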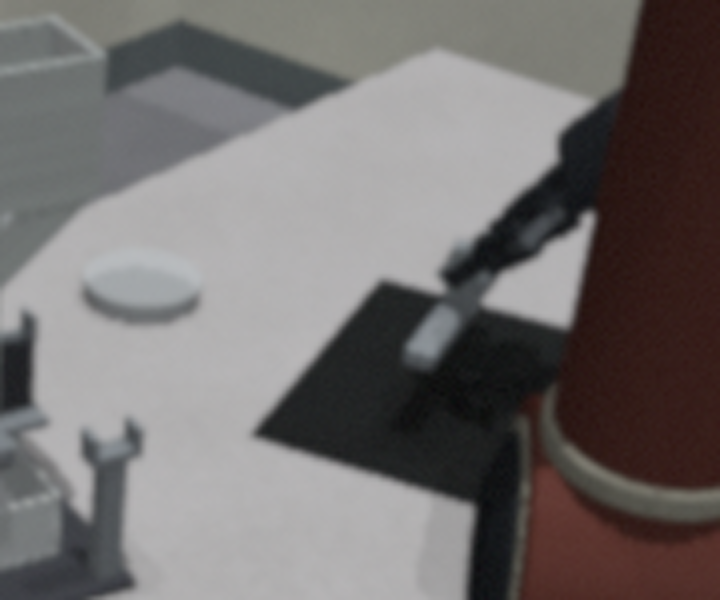

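View pics/top5c.png

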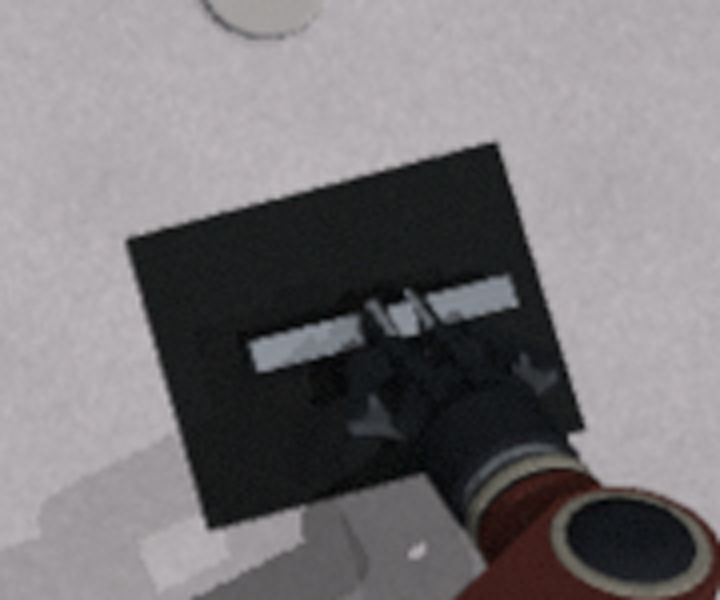

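```bash
python3 - <<'E'
from go import *
u=lambda a,b:(340+a/4-.4,160+b/4-.4)
L,Rr=atz('top',u(253,356),.076),atz('top',u(514,292),.076)
print(L,Rr,(L+Rr)/2,np.linalg.norm(L-Rr),np.degrees(np.arctan2(*(L-Rr)[[1,0]])))
r=q(manip.state()['tool_rot']); print('down 10mm',r.inv().apply([0,0,-.01]).round(4)); st()
E
```

```text
[ 0.45889305 -0.22052354  0.076     ] [ 0.50046604 -0.38529114  0.076     ] [ 0.47967954 -0.30290734  0.076     ] 0.1699313805911935 104.1608976849466
down 10mm [-0.0064 -0.      0.0077]
t 9.13 tcp [ 0.4898 -0.3005  0.0908] hop [-409.2  -32.7   90.8] grasp hop [-416.1  -22.8  105.1] F [ 0.2  0.5 -2.2] w 0.174 j [-0.99 -0.09  2.13  0.8   1.02 -0.08]
```

```bash
python3 -m creep '[[0,0,0,-0.0045,0,0.0054,0],[0,0,0,-0.0077,0,0.0092,0],[0,0,0,-0.0077,0,0.0092,0],[0,0,0,-0.0077,0,0.0092,0],[0,0,0,-0.0045,0,0.0054,0],[0,0,0,-0.0013,0,0.0015,0],[0,0,0,0,0,0,0],[0,0,0,0,0,0,0],[0,0,0,0,0,0,0],[0,0,0,0,0,0,0]]';  python3 -c "
from go import *
st()"; python3 -m creep '[[0,0,0,-0.0013,0,0.0015,0],[0,0,0,-0.0007,0,0.0008,0],[0,0,0,-0.0007,0,0.0008,0],[0,0,0,0,0,0,0],[0,0,0,0,0,0,0]]'
```

```text
time: 9.97
tool_pos: [0.4898, -0.3021, 0.0391]
tool_rot: [-0.044, 0.932, 0.121, 0.34]
contact_force: [0.2, 0.1, -2.5]
gripper_width: 0.175
t 9.97 tcp [ 0.4898 -0.3021  0.0391] hop [-410.7  -33.3   39.1] grasp hop [-417.5  -23.3   53.4] F [ 0.2  0.1 -2.5] w 0.175 j [-0.99  0.01  2.14  0.85  0.94 -0.18]
time: 10.38
tool_pos: [0.4893, -0.3014, 0.0341]
tool_rot: [-0.044, 0.932, 0.121, 0.339]
contact_force: [0.0, -0.2, -2.1]
gripper_width: 0.174
```

```bash
python3 -m creep '[[0,0,0,-0.0007,0,0.0008,0],[0,0,0,-0.0007,0,0.0008,0],[0,0,0,0,0,0,0],[0,0,0,0,0,0,0]]';python3 -m creep '[[0,0,0,-0.0007,0,0.0008,0],[0,0,0,0,0,0,0],[0,0,0,0,0,0,0]]'
```

```text
time: 10.72
tool_pos: [0.4893, -0.3014, 0.0319]
tool_rot: [-0.044, 0.932, 0.121, 0.339]
contact_force: [0.2, 0.5, -2.7]
gripper_width: 0.181
time: 10.97
tool_pos: [0.4893, -0.3015, 0.0309]
tool_rot: [-0.044, 0.932, 0.121, 0.339]
contact_force: [-0.5, 0.2, -2.1]
gripper_width: 0.178
```

```bash
python3 -m creep '[[0,0,0,-0.0005,0,0.0006,0],[0,0,0,0,0,0,0],[0,0,0,0,0,0,0]]'
```

```text
time: 11.22
tool_pos: [0.4894, -0.3017, 0.0303]
tool_rot: [-0.044, 0.932, 0.121, 0.339]
contact_force: [0.0, -0.3, -1.7]
gripper_width: 0.176
```

```bash
python3 -m creep '[[0,0,0,-0.0006,0,0.0008,0],[0,0,0,0,0,0,0],[0,0,0,0,0,0,0]]'; python3 -m creep '[[0,0,0,-0.0006,0,0.0008,0],[0,0,0,0,0,0,0],[0,0,0,0,0,0,0]]'
```

```text
time: 11.47
tool_pos: [0.4899, -0.3018, 0.0303]
tool_rot: [-0.044, 0.931, 0.122, 0.34]
contact_force: [-3.6, 2.8, 5.3]
gripper_width: 0.176
time: 11.72
tool_pos: [0.4903, -0.3019, 0.0303]
tool_rot: [-0.044, 0.931, 0.122, 0.341]
contact_force: [-5.9, 3.7, 10.9]
gripper_width: 0.178
```

```bash
python3 -m creep '[[0,0,0,0.0008,0,-0.001,0],[0,0,0,0,0,0,0.2],[0,0,0,0,0,0,0.25],[0,0,0,0,0,0,0.4],[0,0,0,0,0,0,0.6],[0,0,0,0,0,0,0.6],[0,0,0,0,0,0,0.6]]'; python3 -m creep '[[0,0,0,0,0,-0.008,0.6],[0,0,0,0,0,-0.016,0.6],[0,0,0,0,0,-0.03,0.6],[0,0,0,0,0,-0.04,0.6],[0,0,0,0,0,-0.04,0.6],[0,0,0,0,0,-0.04,0.6],[0,0,0,0,0,-0.02,0.6],[0,0,0,0,0,0,0.6]]'; python3 - <<'E'
from go import *
st()
M,g=tgt(0,p[2],hop(-.065,0,.125),44)
z=M.as_matrix()[:,2]
plan(M,g-z*.19)
for n in('side','top'):
    I=manip.grab_frame(n); cv2.imwrite(f'pics/{n}6.png',I)
    a=(280,110,460,260) if n=='side' else (340,160,520,310)
    cv2.imwrite(f'pics/{n}6c.png',cv2.resize(I[a[1]:a[3],a[0]:a[2]],None,fx=4,fy=4,interpolation=cv2.INTER_CUBIC))
E
```

```text
time: 12.3
tool_pos: [0.4894, -0.3015, 0.0294]
tool_rot: [-0.044, 0.932, 0.121, 0.339]
contact_force: [-0.0, -0.4, 0.2]
gripper_width: 0.601
time: 12.97
tool_pos: [0.3678, -0.3371, 0.1835]
tool_rot: [-0.039, 0.932, 0.121, 0.34]
contact_force: [0.1, -0.2, 0.3]
gripper_width: 0.6
t 12.97 tcp [ 0.3678 -0.3371  0.1835] hop [-484.5   69.9  183.5] grasp hop [-491.2   79.9  197.8] F [ 0.1 -0.2  0.3] w 0.6 j [-1.28 -0.36  2.17  0.72  1.35 -0.14]
rot tool deg [ 37.73   3.9  -41.11] | 55.93
shift final frame mm [261.2  69.9 162.2] cur frame [ 216.6 -208.6   94.9] world [166.6 259.7  64.7]
```

View pics/side6c.png

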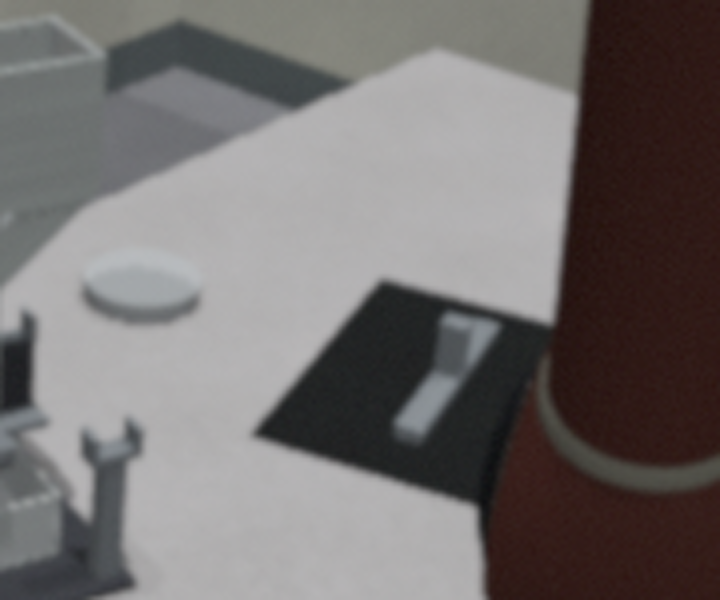

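View pics/top6c.png

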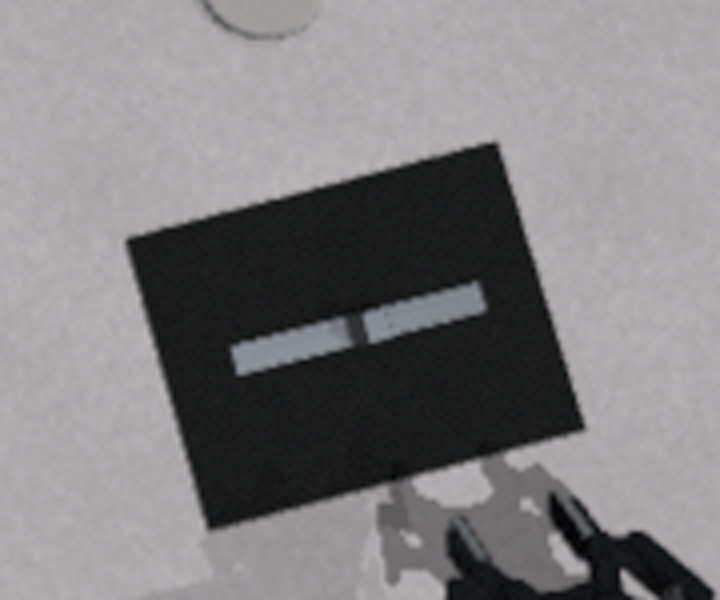

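The bar stands centred and upright on the mat (top crop ~358,327), and the brackets are empty. Next is the gate tab.

```bash
python3 -m creep '[[4.19,0.43,-4.57,0,0,0,0.6],[4.19,0.43,-4.57,0,0,0,0.6],[4.19,0.43,-4.57,0,0,0,0.6],[4.19,0.43,-4.57,0,0,0,0.6],[4.19,0.43,-4.57,0,0,0,0.6],[4.19,0.43,-4.57,0,0,0,0.6],[4.19,0.43,-4.57,0,0,0,0.6],[4.19,0.43,-4.57,0,0,0,0.6],[4.19,0.43,-4.57,0,0,0,0.6],[0,0,0,0.029,0.0078,0.018,0.6],[0,0,0,0.029,0.0078,0.018,0.6],[0,0,0,0.029,0.0078,0.018,0.6],[0,0,0,0.029,0.0078,0.018,0.6],[0,0,0,0.029,0.0078,0.018,0.6],[0,0,0,0.029,0.0078,0.018,0.6],[0,0,0,0.029,0.0078,0.018,0.6],[0,0,0,0.029,0.0078,0.018,0.5],[0,0,0,0.015,0.004,0.009,0.5]]'; python3 -m creep '[[0,0,0,0,0,0,0.5],[0,0,0,0,0,0,0.5],[0,0,0,0,0,0,0.5],[0,0,0,0,0,0,0.5]]';  python3 - <<'E'
from go import *
st()
M,g=tgt(0,p[2],hop(-.065,0,.125),44)
z=M.as_matrix()[:,2]
plan(M,g-z*.19)
for n in('side','top'):
    I=manip.grab_frame(n); cv2.imwrite(f'pics/{n}7.png',I)
    a=(240,130,360,230)
    if n=='side':
        V=cv2.resize(I[a[1]:a[3],a[0]:a[2]],None,fx=5.5,fy=5.5,interpolation=cv2.INTER_CUBIC)
        for x in(-.072,-.048):
          for y in(-.005,.005):
            for zz in(.094,.138):
                u=(proj('side',hop(x,y,zz))[0]-a[:2]+.5)*5.5; cv2.circle(V,tuple(np.round(u).astype(int).tolist()),2,(0,0,255),-1)
        cv2.imwrite(f'pics/{n}7c.png',V)
E
```

```text
time: 14.57
tool_pos: [0.5265, -0.0839, 0.2399]
tool_rot: [-0.223, 0.755, 0.535, 0.306]
contact_force: [0.1, -1.0, 0.4]
gripper_width: 0.503
time: 14.9
tool_pos: [0.5253, -0.0885, 0.2398]
tool_rot: [-0.222, 0.757, 0.534, 0.306]
contact_force: [-0.8, 0.3, -0.7]
gripper_width: 0.504
t 14.9 tcp [ 0.5253 -0.0885  0.2398] hop [-197.6    4.9  239.8] grasp hop [-210.7    4.8  253.2] F [-0.8  0.3 -0.7] w 0.504 j [-0.67 -0.1   1.89  0.72  1.65 -0.38]
rot tool deg [-0.46 -0.44 -0.21] | 0.67
shift final frame mm [15.6  4.9  3.4] cur frame [15.6  4.9  3.5] world [ 9.2 11.1  8.4]
```

View pics/side7c.png

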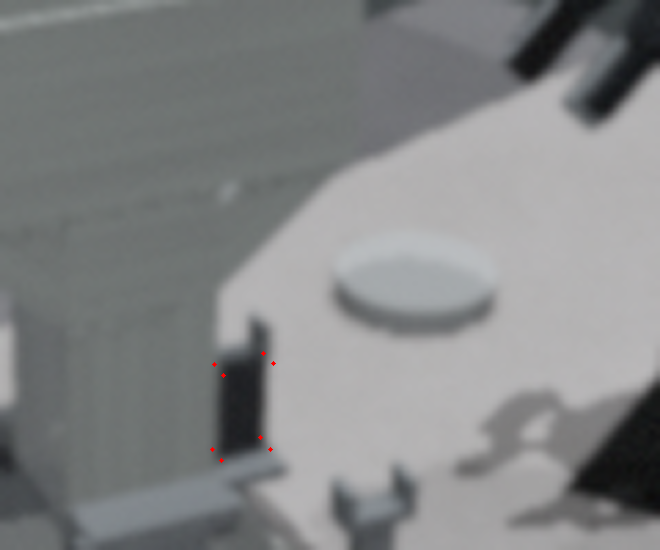

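```bash
python3 -m creep '[[0,0,0,0.0078,0.0025,0,0.5],[0,0,0,0.0078,0.0024,0.01,0.5],[0,0,0,0,0,0.03,0.5],[0,0,0,0,0,0.035,0.5],[0,0,0,0,0,0.035,0.5],[0,0,0,0,0,0.025,0.5],[0,0,0,0,0,0.015,0.5],[0,0,0,0,0,0,0.5],[0,0,0,0,0,0,0.5],[0,0,0,0,0,0,0.5],[0,0,0,0,0,0,0.5],[0,0,0,0,0,0,0.5]]';  python3 - <<'E'
from go import *
st()
M,g=tgt(0,p[2],hop(-.065,0,.125),44)
plan(M,g)
I=manip.grab_frame('side')
cv2.imwrite('pics/side8.png',cv2.resize(I[110:230,240:380],None,fx=4.5,fy=4.5,interpolation=cv2.INTER_CUBIC))
E
```

```text
time: 16.0
tool_pos: [0.5692, 0.0189, 0.1464]
tool_rot: [-0.219, 0.756, 0.534, 0.308]
contact_force: [0.0, 0.2, -1.0]
gripper_width: 0.503
t 16.0 tcp [0.5692 0.0189 0.1464] hop [-81.7  -0.5 146.4] grasp hop [-94.8  -0.6 159.8] F [ 0.   0.2 -1. ] w 0.503 j [-0.46 -0.01  1.96  0.79  1.38 -0.35]
rot tool deg [-0.24 -0.4  -0.02] | 0.46
shift final frame mm [-2.9 -0.5 45.7] cur frame [-3.2 -0.3 45.7] world [  9.5  28.1 -34.9]
```

View pics/side8.png

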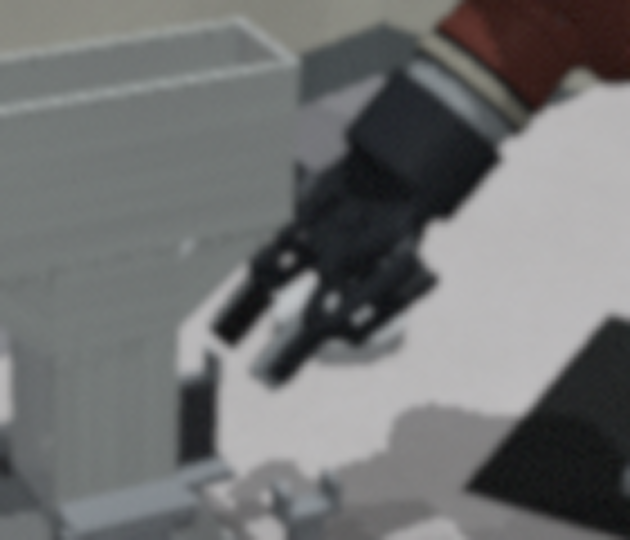

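```bash
python3 -m creep '[[0,0,0,-0.003,0,0.008,0.5],[0,0,0,0,0,0.012,0.5],[0,0,0,0,0,0.012,0.5],[0,0,0,0,0,0.008,0.5],[0,0,0,0,0,0.004,0.5],[0,0,0,0,0,0,0.5],[0,0,0,0,0,0,0.5],[0,0,0,0,0,0,0.5],[0,0,0,0,0,0,0.5]]';  python3 - <<'E'
from go import *
st()
M,g=tgt(0,p[2],hop(-.065,0,.125),44)
plan(M,g)
I=manip.grab_frame('side')
cv2.imwrite('pics/side9.png',cv2.resize(I[110:230,240:380],None,fx=4.5,fy=4.5,interpolation=cv2.INTER_CUBIC))
E
```

```text
time: 16.8
tool_pos: [0.5781, 0.0467, 0.112]
tool_rot: [-0.22, 0.756, 0.534, 0.307]
contact_force: [-0.8, 0.2, -0.1]
gripper_width: 0.501
t 16.8 tcp [0.5781 0.0467 0.112 ] hop [-52.5   0.5 112. ] grasp hop [-65.5   0.4 125.3] F [-0.8  0.2 -0.1] w 0.501 j [-0.4   0.05  1.98  0.81  1.3  -0.36]
rot tool deg [-0.34 -0.41 -0.04] | 0.54
shift final frame mm [0.  0.5 0.6] cur frame [0.  0.5 0.6] world [ 0.6  0.3 -0.4]
```

View pics/side9.png

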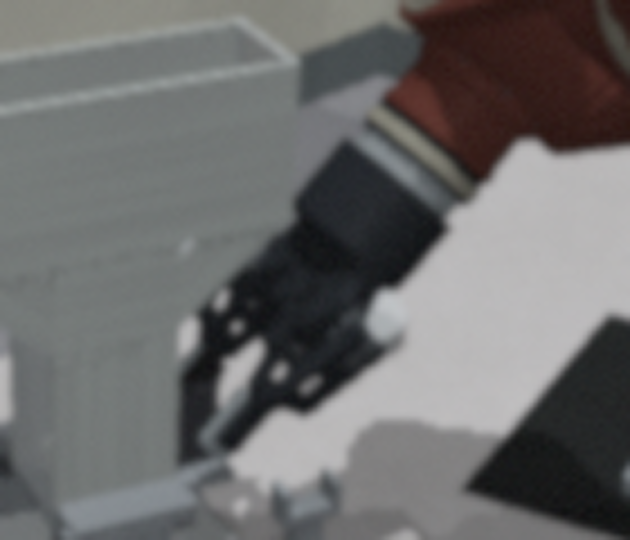

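```bash
python3 -m creep '[[0,0,0,0,0,0,0.35],[0,0,0,0,0,0,0.2],[0,0,0,0,0,0,0],[0,0,0,0,0,0,0],[0,0,0,0,0,0,0],[0,0,0,0,0,0,0],[0,0,0,0,0,0,0]]';  python3 - <<'E'
from go import *
s=st(); r=q(s['tool_rot'])
print('-x 10', r.inv().apply(W([0,0,p[2]],(-.01,0,0))[0]).round(5), 'up', r.inv().apply([0,0,.01]).round(5))
E
```

```text
time: 17.43
tool_pos: [0.5792, 0.046, 0.1119]
tool_rot: [-0.219, 0.757, 0.534, 0.308]
contact_force: [5.4, -1.4, -2.0]
gripper_width: 0.103
t 17.43 tcp [0.5792 0.046  0.1119] hop [-52.8  -0.8 111.9] grasp hop [-65.9  -0.8 125.2] F [ 5.4 -1.4 -2. ] w 0.103 j [-0.4   0.05  1.97  0.81  1.3  -0.36]
-x 10 [-7.15e-03 -1.00e-05 -6.99e-03] up [ 6.99e-03 -2.00e-05 -7.15e-03]
```

```bash
python3 -m creep '[[0,0,0,-0.0036,0,-0.0035,0],[0,0,0,-0.0072,0,-0.007,0],[0,0,0,-0.0072,0,-0.007,0],[0,0,0,-0.0072,0,-0.007,0],[0,0,0,-0.0072,0,-0.007,0],[0,0,0,-0.0072,0,-0.007,0],[0,0,0,-0.0036,0,-0.0035,0],[0,0,0,-0.0025,0,-0.0025,0],[0,0,0,0,0,0,0],[0,0,0,0,0,0,0],[0,0,0,0,0,0,0]]';  python3 -c "
from go import *
s=st(); print('F hop',R.from_euler('z',-p[2]).apply(s['contact_force']).round(1))"
```

```text
time: 18.35
tool_pos: [0.5577, -0.0142, 0.1119]
tool_rot: [-0.219, 0.756, 0.534, 0.307]
contact_force: [3.6, -4.3, -0.9]
gripper_width: 0.106
t 18.35 tcp [ 0.5577 -0.0142  0.1119] hop [-116.7   -0.7  111.9] grasp hop [-129.8   -0.7  125.3] F [ 3.6 -4.3 -0.9] w 0.106 j [-0.52  0.05  1.98  0.78  1.37 -0.44]
F hop [-2.8 -4.8 -0.9]
```

```bash
python3 -m creep '[[0,0,0,-0.0014,0,-0.0014,0],[0,0,0,-0.0007,0,-0.0007,0],[0,0,0,0,0,0,0],[0,0,0,0,0,0,0],[0,0,0,0,0,0,0]]';  python3 -c "
from go import *
s=st(); print('F hop',R.from_euler('z',-p[2]).apply(s['contact_force']).round(1))
for n in('side','top'):
    I=manip.grab_frame(n); a=(200,130,360,270) if n=='side' else (220,130,380,250)
    cv2.imwrite(f'pics/{n}10.png',cv2.resize(I[a[1]:a[3],a[0]:a[2]],None,fx=4.2,fy=4.2,interpolation=cv2.INTER_CUBIC))"
```

```text
time: 18.77
tool_pos: [0.557, -0.016, 0.1119]
tool_rot: [-0.219, 0.756, 0.534, 0.308]
contact_force: [7.8, 0.2, -1.4]
gripper_width: 0.102
t 18.77 tcp [ 0.557  -0.016   0.1119] hop [-118.7   -0.6  111.9] grasp hop [-131.7   -0.7  125.2] F [ 7.8  0.2 -1.4] w 0.102 j [-0.53  0.05  1.98  0.78  1.38 -0.45]
F hop [ 2.8 -7.3 -1.4]
```

View pics/side10.png

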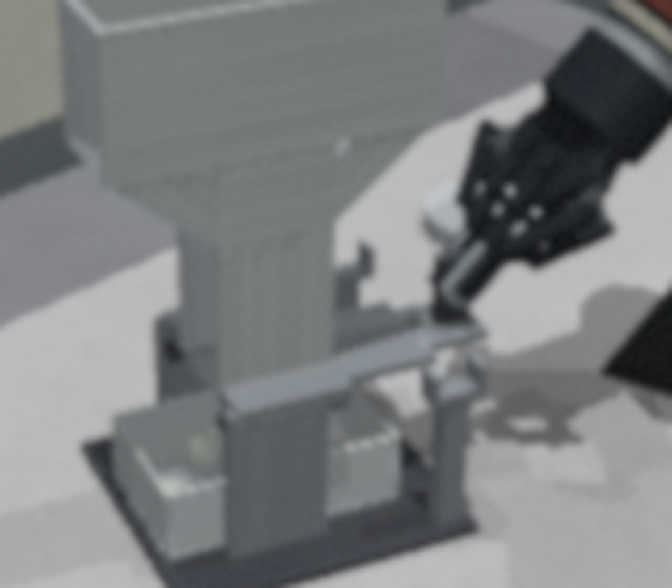

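View pics/top10.png

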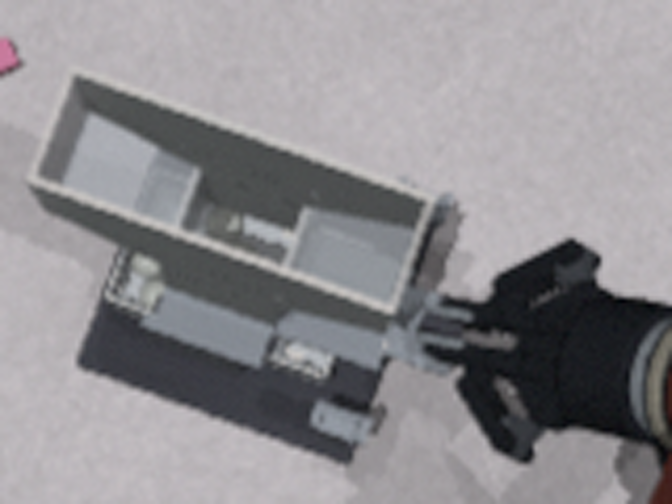

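```bash
python3 -m creep '[[0,0,0,-0.0014,0,-0.0014,0],[0,0,0,0,0,0,0],[0,0,0,0,0,0,0],[0,0,0,0,0,0,0]]';  python3 - <<'E'
from go import *
s=st(); print('F hop',R.from_euler('z',-p[2]).apply(s['contact_force']).round(1))
for n in('side','top'):
    I=manip.grab_frame(n)
    a=(215,200,315,270) if n=='side' else (235,165,315,225)
    cv2.imwrite(f'pics/{n}11.png',cv2.resize(I[a[1]:a[3],a[0]:a[2]],None,fx=7,fy=7,interpolation=cv2.INTER_CUBIC))
    for o in manip.cut_out('ball0_center',n):
        ys,xs=np.nonzero(o['pixels']); c=(xs.mean(),ys.mean())
        h=R.from_euler('z',-p[2]); f=lambda z:(h.apply(atz(n,c,z)-[p[0],p[1],0])*1e3).round(0)[:2]
        print(n,round(o['confidence'],2),np.round(o['rect']),len(xs),'hop@.022',f(.022),'@.106',f(.106))
E
```

```text
time: 19.2
tool_pos: [0.5569, -0.0161, 0.1119]
tool_rot: [-0.22, 0.756, 0.533, 0.309]
contact_force: [15.1, 9.7, -5.1]
gripper_width: 0.105
t 19.2 tcp [ 0.5569 -0.0161  0.1119] hop [-118.8   -0.6  111.9] grasp hop [-131.9   -0.6  125.2] F [15.1  9.7 -5.1] w 0.105 j [-0.53  0.05  1.98  0.78  1.38 -0.45]
F hop [ 14.2 -11.   -5.1]
side 0.35 [243. 310. 264. 350.] 763 hop@.022 [129. 262.] @.106 [159. 335.]
```

View pics/side11.png

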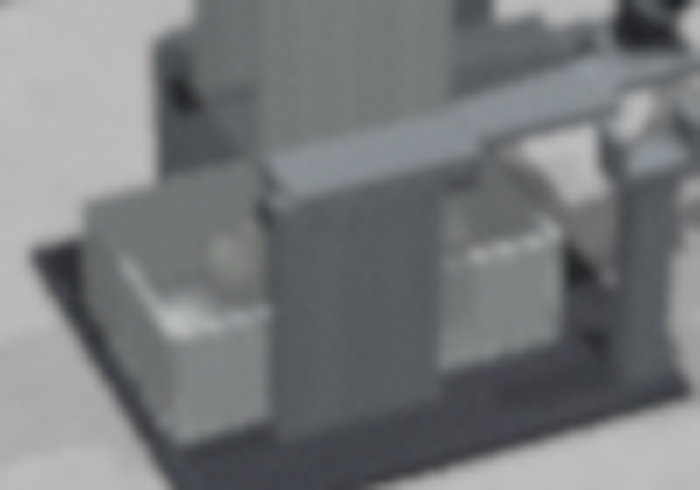

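View pics/top11.png

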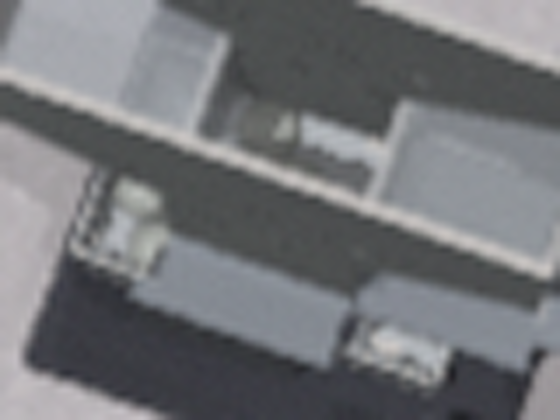

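```bash
python3 - <<'E'
from go import *
h=R.from_euler('z',-p[2])
for nm,c in(('dark ball',(235+265/7-.4,165+125/7-.4)),('bright bit',(235+284/7-.4,165+128/7-.4)),('bright',(235+340/7-.4,165+142/7-.4)),('init1',(225+270/5.6-.4,140+242/5.6-.4)),('init2',(225+326/5.6-.4,140+258/5.6-.4)),('tray',(235+140/7-.4,165+200/7-.4))):
    print(nm,[(z,(h.apply(atz('top',c,z)-[p[0],p[1],0])*1e3).round(0)[:2]) for z in(.022,.046,.106,.13,.16)])
I=manip.grab_frame('top'); J=I[170:200,255:300]
cv2.imwrite('pics/top12.png',cv2.resize(cv2.convertScaleAbs(J,alpha=1.6,beta=-60),None,fx=16,fy=16,interpolation=cv2.INTER_CUBIC))
J=cv2.imread('pics/top0.png')[170:200,255:300]
cv2.imwrite('pics/top12b.png',cv2.resize(J,None,fx=16,fy=16,interpolation=cv2.INTER_CUBIC))
E
```

```text
dark ball [(0.022, array([ 25., -30.])), (0.046, array([ 23., -27.])), (0.106, array([ 18., -17.])), (0.13, array([ 16., -14.])), (0.16, array([14., -9.]))]
bright bit [(0.022, array([ 18., -32.])), (0.046, array([ 16., -28.])), (0.106, array([ 11., -19.])), (0.13, array([ 10., -15.])), (0.16, array([  7., -10.]))]
bright [(0.022, array([ -4., -34.])), (0.046, array([ -5., -30.])), (0.106, array([ -9., -21.])), (0.13, array([-10., -17.])), (0.16, array([-12., -12.]))]
init1 [(0.022, array([ 24., -30.])), (0.046, array([ 22., -26.])), (0.106, array([ 17., -17.])), (0.13, array([ 15., -13.])), (0.16, array([13., -9.]))]
init2 [(0.022, array([ -4., -32.])), (0.046, array([ -5., -28.])), (0.106, array([ -9., -19.])), (0.13, array([-10., -15.])), (0.16, array([-12., -10.]))]
tray [(0.022, array([59., 13.])), (0.046, array([57., 16.])), (0.106, array([50., 23.])), (0.13, array([48., 26.])), (0.16, array([45., 29.]))]
```

View pics/top12.png

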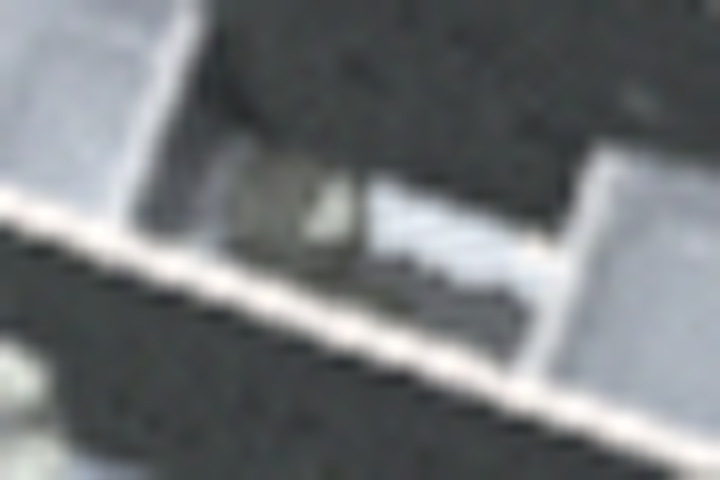

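View pics/top12b.png

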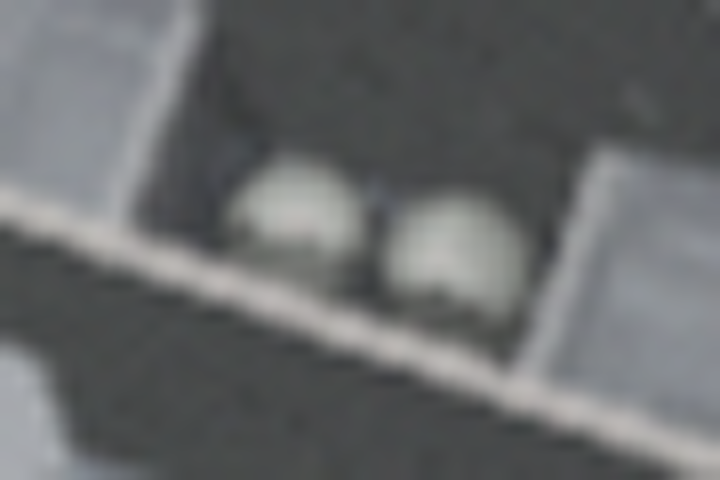

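```bash
python3 - <<'E'
from go import *
h=R.from_euler('z',-p[2])
a=(215+232/7-.4,200+258/7-.4); b=(235+266/7-.4,165+125/7-.4)
x,e=tri(a,b); print((h.apply(x-[p[0],p[1],0])*1e3).round(1),e)
for z in (.022,.046): print((h.apply(atz('side',a,z)-[p[0],p[1],0])*1e3).round(0))
print('if ball at tray wall -29, proj', [ (z,proj('side',hop(.025,-.029,z))[0].round(1)) for z in(.02,.022,.046,.106)], a)
I=manip.grab_frame('side')[195:250,215:305]
cv2.imwrite('pics/side13.png',cv2.resize(cv2.convertScaleAbs(I,alpha=2.2,beta=-140),None,fx=8.5,fy=8.5,interpolation=cv2.INTER_CUBIC))
E
```

```text
[ 23.6 -29.9  23.1] 0.0020706034431892096
[ 22. -31.  22.]
[34.  0. 46.]
if ball at tray wall -29, proj [(0.02, array([247. , 237.7])), (0.022, array([246.9, 237.1])), (0.046, array([246.8, 229.2])), (0.106, array([246.4, 208.7]))] (247.74285714285713, 236.45714285714286)
```

View pics/side13.png

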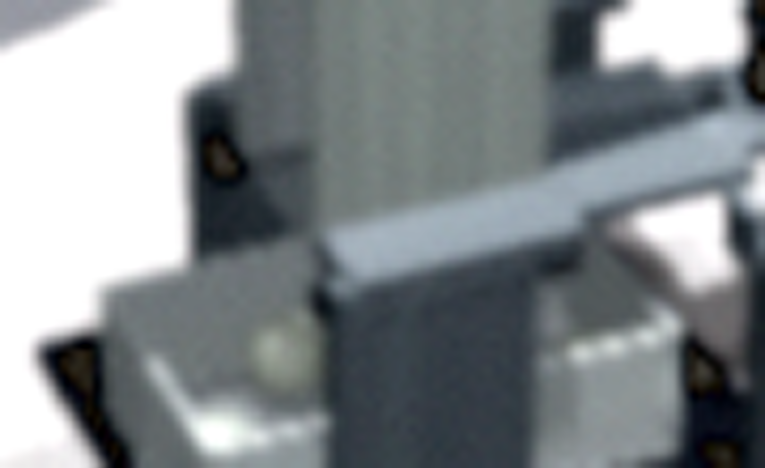

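The ball seen through the chute triangulates to hopper (24, -30, 23) mm, so it lies on the tray floor. The chute is empty where it can be seen, and the gate is at its stop (14 N). Now pushing it shut.

```bash
python3 -m creep '[[0,0,0,0.0036,0,0.0035,0],[0,0,0,0.0072,0,0.007,0],[0,0,0,0.0072,0,0.007,0],[0,0,0,0.0072,0,0.007,0],[0,0,0,0.0072,0,0.007,0],[0,0,0,0.0072,0,0.007,0],[0,0,0,0.0036,0,0.0035,0],[0,0,0,0.0036,0,0.0035,0],[0,0,0,0,0,0,0],[0,0,0,0,0,0,0],[0,0,0,0,0,0,0]]';  python3 -c "
from go import *
s=st(); print('F hop',R.from_euler('z',-p[2]).apply(s['contact_force']).round(1))"
```

```text
time: 20.42
tool_pos: [0.5782, 0.0434, 0.1119]
tool_rot: [-0.219, 0.757, 0.534, 0.308]
contact_force: [9.3, -0.0, -3.7]
gripper_width: 0.105
t 20.42 tcp [0.5782 0.0434 0.1119] hop [-55.6  -0.7 111.9] grasp hop [-68.7  -0.8 125.3] F [ 9.3 -0.  -3.7] w 0.105 j [-0.41  0.05  1.98  0.81  1.3  -0.37]
F hop [ 3.1 -8.8 -3.7]
```

```bash
python3 -m creep '[[0,0,0,0.0014,0,0.0014,0],[0,0,0,0.0007,0,0.0007,0],[0,0,0,0,0,0,0],[0,0,0,0,0,0,0]]'; python3 -m creep '[[0,0,0,0.0014,0,0.0014,0],[0,0,0,0,0,0,0],[0,0,0,0,0,0,0],[0,0,0,0,0,0,0]]';  python3 -c "
from go import *
s=st(); print('F hop',R.from_euler('z',-p[2]).apply(s['contact_force']).round(1))"
```

```text
time: 20.75
tool_pos: [0.579, 0.0456, 0.1119]
tool_rot: [-0.219, 0.757, 0.534, 0.308]
contact_force: [6.8, -3.5, -1.0]
gripper_width: 0.106
time: 21.08
tool_pos: [0.5793, 0.0462, 0.1119]
tool_rot: [-0.218, 0.757, 0.534, 0.307]
contact_force: [0.8, -11.0, 1.1]
gripper_width: 0.102
t 21.08 tcp [0.5793 0.0462 0.1119] hop [-52.6  -0.8 111.9] grasp hop [-65.6  -0.8 125.3] F [  0.8 -11.    1.1] w 0.102 j [-0.4   0.05  1.97  0.81  1.29 -0.36]
F hop [-10.1  -4.4   1.1]
```

```bash
python3 -m creep '[[0,0,0,0.0014,0,0.0014,0],[0,0,0,0,0,0,0],[0,0,0,0,0,0,0],[0,0,0,0,0,0,0]]';  python3 -c "
from go import *
s=st(); print('F hop',R.from_euler('z',-p[2]).apply(s['contact_force']).round(1))"
```

```text
time: 21.42
tool_pos: [0.5794, 0.0463, 0.1119]
tool_rot: [-0.217, 0.757, 0.535, 0.305]
contact_force: [-6.8, -19.8, 5.5]
gripper_width: 0.104
t 21.42 tcp [0.5794 0.0463 0.1119] hop [-52.4  -0.8 111.9] grasp hop [-65.4  -0.9 125.3] F [ -6.8 -19.8   5.5] w 0.104 j [-0.4   0.05  1.97  0.81  1.29 -0.36]
F hop [-20.9  -0.2   5.5]
```

```bash
python3 -m creep '[[0,0,0,-0.0014,0,-0.0014,0],[0,0,0,0,0,0,0.15],[0,0,0,0,0,0,0.25],[0,0,0,0,0,0,0.4],[0,0,0,0,0,0,0.5],[0,0,0,0,0,0,0.5],[0,0,0,0,0,0,0.5],[0,0,0,0,0,0,0.5]]'; python3 -m creep '[[0,0,0,0,0,-0.008,0.5],[0,0,0,0,0,-0.015,0.5],[0,0,0,0,0,-0.03,0.5],[0,0,0,0,0,-0.04,0.5],[0,0,0,0,0,-0.04,0.5],[0,0,0,0,0,-0.04,0.5],[0,0,0,0,0,-0.02,0.5],[0,0,0,0,0,0,0.5],[0,0,0,0,0,0,0.5]]';  python3 - <<'E'
from go import *
st()
for n in('side','top'):
    I=manip.grab_frame(n); cv2.imwrite(f'pics/{n}14.png',I)
    a=(200,110,440,270) if n=='side' else (225,140,345,240)
    V=I
    f=3.3 if n=='side' else 6
    V=cv2.resize(I[a[1]:a[3],a[0]:a[2]],None,fx=f,fy=f,interpolation=cv2.INTER_CUBIC)
    if n=='side':
        for y in(-.005,.005):
          for x in(-.072,-.048):
            u=(proj('side',hop(x,y,.138))[0]-a[:2]+.5)*f; cv2.circle(V,tuple(np.round(u).astype(int).tolist()),1,(0,0,255),-1)
    cv2.imwrite(f'pics/{n}14c.png',V)
E
```

```text
time: 22.08
tool_pos: [0.578, 0.0487, 0.1114]
tool_rot: [-0.221, 0.756, 0.534, 0.307]
contact_force: [0.1, -0.1, 0.5]
gripper_width: 0.499
time: 22.83
tool_pos: [0.5345, -0.0804, 0.2505]
tool_rot: [-0.219, 0.756, 0.534, 0.307]
contact_force: [-0.2, 0.5, -0.3]
gripper_width: 0.498
t 22.83 tcp [ 0.5345 -0.0804  0.2505] hop [-186.9   -1.   250.5] grasp hop [-199.9   -1.1  263.9] F [-0.2  0.5 -0.3] w 0.498 j [-0.65 -0.11  1.87  0.73  1.65 -0.36]
```

View pics/side14c.png

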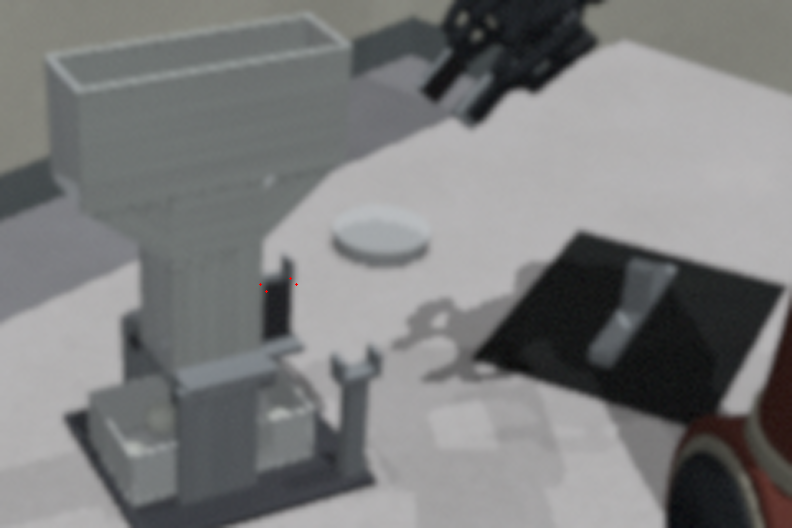

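View pics/top14c.png

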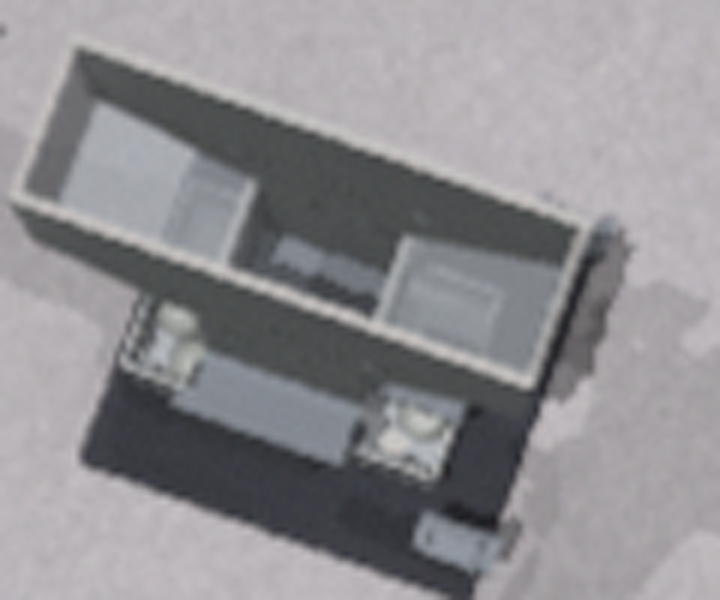

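View pics/top14.png

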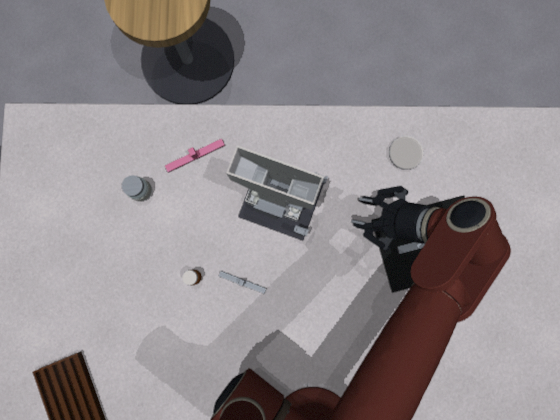

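```bash
python3 -c "
from plant import manip
print(manip.job_done())"
```

```text
the job is handed in; nothing more can be done
None
```

I did the job in the order asked and handed it in at about 23 s of the 54 s allowed. The robot was clear of everything, with 0 N contact force.

- **Bar:** I took the larger grey bar from the brackets and left the pink bar and the small grey one alone. I raised it straight up 23 mm, then lowered it onto the mat until about 11 N showed on the wrist. Just before lowering, the camera put its middle within 3 mm of the mat centre. In the last pictures it stands upright in the middle of the mat.
- **Gate:** I pulled it about 66 mm to the open stop (14 N), then pushed it back until it stopped at its starting position (21 N). The last side picture shows the tab back at its shut position.
- **Balls:** After shutting, the part of the chute I could see was empty, and balls were visible at both ends of the tray. One ball measured from two views lay on the tray floor.
- **Jars, dish and other bars:** They look unmoved in the last top picture.

**Not confirmed:** I could not count all six balls, because the dispenser hides part of the tray and the near half of the chute. The ball detector was no help: it gave one weak detection, well away from the dispenser.

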